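# Draw one access badge from the spring-loaded dispenser and dock it for programming

## Robot

A 6-joint arm with a two-finger parallel gripper is mounted at the origin on a cart in front of the work surface, level with it; the furniture and walls round the work are solid. World frame = base frame: x ahead of the robot, y to its left, z up, the work surface at z = 0. Lengths are in m, angles in rad, forces in N, time in s.
With the tool pointing down it reaches from about 0.375 to 0.9 m from the base axis. Payload 3.1 kg.
Tool frame: the origin (TCP) lies on the mounting face of the last link; the fingertips stand 182 mm ahead of it and the grasp point (between the pads) lies 164 mm ahead of it; z points along the fingers, y is the direction in which the jaws open and shut (so a half turn about z gives the same grasp; the last joint's range is limited). The gripper opens to 87 mm and grips with 3 to 60 N. Pads are 19 mm wide; open, the fingers measure 117 mm over their backs; the gripper's body (75 mm by 190 mm) begins 51 mm behind the grasp point.
Start: joints at [-1.282, 0.527, 1.433, -0, 1.181, -0.178], TCP at [0.281, -0.558, 0.405] pointing down, gripper open.
Joint ranges: [-3.08, 3.08], [-0.75, 2.2], [0.22, 2.44], [-1.43, 4.57], [0, 2.65], [-2.85, 2.85]. Speed limits (rad/s): [2.79, 2.79, 3.14, 3.14, 3.14, 3.14].

## Interface

Orientations are given as a unit quaternion [x, y, z, w].
In Python, from rig import robot, camera, camera_model gives the robot as it stands.
- The arm moves only by the tool drive_tool, never from a script. Its argument "plan" is a list that holds one entry, the list of rows, each a list of 6 numbers: the shift along the world's x, y, z in units of 2.5 cm (1.0 is 2.5 cm), then the turn, a rotation vector about the world's x, y, z in units of 6 degrees (1.0 is 6 degrees). A call has 1 to 8 rows; each row shifts and turns the commanded pose from where the row before left it; what a row does not reach is not made up. A row lasts 1/8 s, in which the tool goes at most 62.5 mm and 10.7 degrees, less where a joint would pass 70% of its speed; a pose out of reach is approached as far as the arm can. A call with a number of a shift or a turn outside -1 to 1 is refused whole. A call with a gripper value outside its range is refused whole. "grip" is the closure, from 0 (fully open) to 1 (shut), set as the call begins (left out, the last holds). The fingers move at their own pace and stop on an object; "force" is the grip in N (left out, the last holds). Time passes only in rows, so rows that do not move let the fingers close. It gives the time, the measured TCP pose, the force and the opening at its end, in the units of the state.
- robot.get_obs(): the state, without advancing time (a new reading comes with each control period).
- camera(name): name is "scene" or "top"; returns the picture (400x640x3 uint8, red, green, blue); there is no depth.
- camera_model(name): a dict with "K" (3x3 intrinsics, pixels), "world_to_cam" (4x4, takes a point from world to camera coordinates). Camera axes: x right, y up, looking along -z (the intrinsics and any distortion apply to the point x, -y, -z); pixel columns grow to the right and rows downward; lengths in m; the calibration is good to about 2 mm. A picture is of the moment at which its call begins. camera_model takes no time and is no camera call.
- robot.hand_in(): hands the job in, once; it reports no verdict.
The state is a dict: "time": time; "q": joint angles; "joint_velocities": joint speeds; "joint_torque": joint torques, N m; "position": TCP position; "tool_rot": TCP orientation; "ft_force": force on the tool from outside, world axes, zero at the start; "moment": the same for the moment, N m; "grip_width": finger opening in m.
Only numpy, scipy, OpenCV 4.12 (cv2) and the standard library are available. Lean on these libraries where they do the work, as an engineer would, in place of code of your own. Each camera call takes 0.05 s, during which the arm holds its last target.

## Task

A visitor needs an access badge: with a fingertip press down the top badge of the spring-loaded dispenser until it is level with the exit slot, slide its end out through the slot, take hold of that and draw it out, so that the next one springs up in its place. Lay it face up in the programming dock, lanyard-slot end over the narrow tongue, and push it back fully home against the dock's head. Take only that one badge, do not let it drop onto the worktop, leave the other things alone, and let go of it.

Things in the scene. Friction and masses are not known exactly. Their poses are not given: they have to be found in the camera images.
- dispenser: Grey metal badge dispenser on a black base, screwed down. Origin: centre under its box; +x to its closed back, -x to its front, where badges leave. Base 150 x 104 x 8 mm (x -71 to +79); box 101 x 71 mm in plan, 86 mm high, inside 93 x 63 mm. A spring follower presses the stack of badges up against retaining lips (underside 82 mm, top 86 mm above the worktop).
- dispenser_window (a point): Centre of the top badge's rim top at rest, 82 mm up, axes as the dispenser's. The lips cover 6 mm of its long sides and 5.5 mm of its back end; between them it lies open, 48 mm wide, for a shut fingertip to press on the card and push forward against the rim. It leaves the lips at a press of about 6 N, then sinks 1 mm for each 0.2 N more. Free to slide, it needs only 1 to 3 N forward.
- dispenser_exit (a point): Inner face of the aluminium exit plate (4 mm thick, 87 mm wide), 46.5 mm in front of the origin, at the top badge's mid height at rest, 77 mm up. Its slot, 63 x 11.7 mm, open upward in the middle 49 mm, has end tabs that block the badge at rest. The plate is clamped at a different height each time: the tabs' lower edge is 1.5 to 6.5 mm below the lips. Feel for it: else the badge stops hard.
- follower (a joint): Height of the spring follower under the stack, m: 0 with all four badges, about +0.010 after one badge has left and the next has risen, negative while the stack is pressed down.
- badge_1_center (a point): The top badge at the start: a rigid grey holder, 90 (x) x 60 (y) x 10 mm, 40 g. This point is its centre, half-way up. +x points to the blue-band end, -x to the lanyard-slot end (to the open front in the dispenser, whose axes it shares there). The white card with the blue band lies 2.5 mm deep in a raised rim: 10 mm wide at the slot end, 5 mm at the band end, 6 mm along the sides.
- badge_1_slot (a point): Point on the top badge's centre line at its dark lanyard slot, 40 mm from its centre towards -x (5 mm from that end), half-way up.
- badge_2_center (a point): Centre of the second badge in the stack, same shape; at the start 10 mm below the first. It must end as the top one, under the lips.
- badge_3_center (a point): Centre of the third badge, 20 mm below the first at the start; stays in the dispenser.
- badge_4_center (a point): Centre of the bottom badge, 30 mm below the first at the start, on the follower; stays in the dispenser.
- dock: Off-white badge programming dock, fixed. Origin: on the worktop under the centre of a fully docked badge; +x to its head, -x along its narrow tongue. Flat top 20 mm up. The tongue (x -45 to +2 mm) is 44 mm wide: the badge overhangs it 8 mm each side, so fingers have room beside it. From x = +3 to +47 the body is 78 mm wide, with a guide along each side 6 mm above the flat top, 66 mm apart inside.
- dock_seat (a point): Where the centre of the badge lies when fully docked: on the dock's centre line, above its origin, 25 mm above the worktop (badge underside at 20 mm); axes as the dock's. The badge's axes should then equal these.
- dock_stop (a point): Middle of the face of the dock's head that the badge's blue-band end is pushed against: 45 mm to +x of dock_seat, same height; the face rises 14 mm above the flat top.
- ink_pad_center (a point): Dark blue tin ink pad, 66 x 98 x 16 mm; centre. Leave alone.
- staple_box_center (a point): Small carton of staples, 41 x 74 x 27 mm; centre. Leave alone.
- tape_dispenser_center (a point): Dark weighted desk tape dispenser, 36 x 167 x 78 mm; centre. Leave alone.

How it is judged:
By the outcome, as a careful person would: the job done as asked, in the order asked, and still so for the second after the job is handed in, with the robot touching nothing.
It also fails if it takes over 61 s, if anything falls off the work surface, if the arm or the gripper's body presses on something with over 40 N, if the wrist force passes 120 N, or if a joint passes its speed limit or range.

## Working session

There is one attempt and no reset: what is moved stays moved. The work goes in short steps, Python scripts to look and compute and a tool call to move; the robot and the scene stay as the last step left them, time stands still between calls to the robot, and variables do not carry over. Pictures are saved under pics/ and viewed, and the job is handed in when it is done.

Besides the shell and the picture viewer there is one more tool, called after ">>>" in YAML: its name, and indented under it one key for each argument. drive_tool: Moves the arm, as the interface text tells. Shifts and turns lie within -1 to 1; 1 stands for 2.5 cm of shift or 6 degrees of turn. Its arguments: {"type":"object","properties":{"plan":{"type":"array","items":{"type":"array","items":{"type":"array","items":{"type":"number","minimum":-1,"maximum":1}}}},"grip":{"type":"number"},"force":{"type":"number"}},"required":["plan"]}

```bash
ls; mkdir -p pics; python3 - <<'E'
from rig import robot,camera,camera_model
import cv2,json
for n in("scene","top"):
    im=camera(n); cv2.imwrite(f"pics/{n}0.png",im[:,:,::-1]); m=camera_model(n)
    print(n,{k:(v.tolist() if hasattr(v,'tolist') else v) for k,v in m.items()})
print(robot.get_obs())
E
```

```text
pics
scene {'K': [[470.1125201729496, 0.0, 318.40276815311387], [0.0, 470.1125201729496, 198.58659939413232], [0.0, 0.0, 1.0]], 'world_to_cam': [[-0.8613322103805682, -0.5078749940212008, 0.01303126275117867, 0.4669365082416784], [0.2432608550136894, -0.3897691530063078, 0.8882027717716009, -0.24291748682515832], [-0.44601679315798615, 0.76820765279494, 0.4592668313827546, -1.0484772507369793], [0.0, 0.0, 0.0, 1.0]]}
top {'K': [[363.8493020821417, 0.0, 323.2000740559387], [0.0, 363.8493020821417, 201.7013288037536], [0.0, 0.0, 1.0]], 'world_to_cam': [[0.006554890044572307, -0.9999781422158748, 0.0008651629857482701, -0.09133439676040656], [0.9987950848414303, 0.006589209606146101, 0.0486308627660104, -0.601166081459456], [-0.0486355005433668, 0.0005453505795482283, 0.9988164449385293, -0.9529991647700259], [0.0, 0.0, 0.0, 1.0]]}
{'time': 0.1, 'q': array([-1.28250679e+00,  5.28407416e-01,  1.43376872e+00,  2.57986870e-05,
        1.18140275e+00, -1.78489509e-01]), 'joint_velocities': array([ 0.00068817, -0.00097137, -0.00334648, -0.00046792,  0.00239755,
       -0.00023437]), 'joint_torque': array([-5.38148906e-04, -4.40987241e+01, -1.77150518e+01,  6.33988366e-02,
        5.34049748e-02, -4.06898391e-05]), 'position': array([ 0.28120512, -0.55782684,  0.40384984]), 'tool_rot': array([ 9.72888724e-01,  2.31271581e-01, -4.25837364e-05, -9.92272297e-04]), 'ft_force': array([-0.55206613, -0.84658561, -0.25713716]), 'moment': array([ 0.00203185,  0.05068201, -0.00872268]), 'grip_width': 0.08684487212934891}
```

View pics/scene0.png

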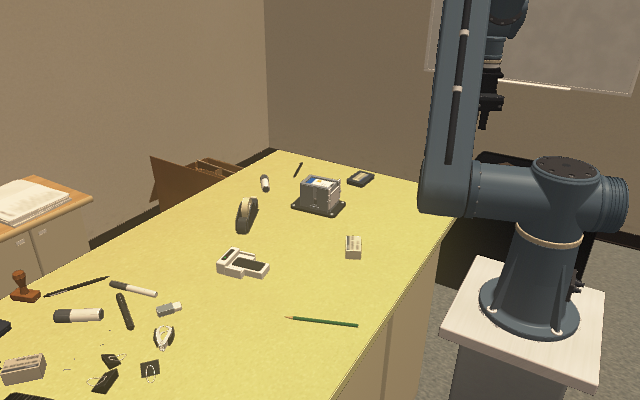

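View pics/top0.png

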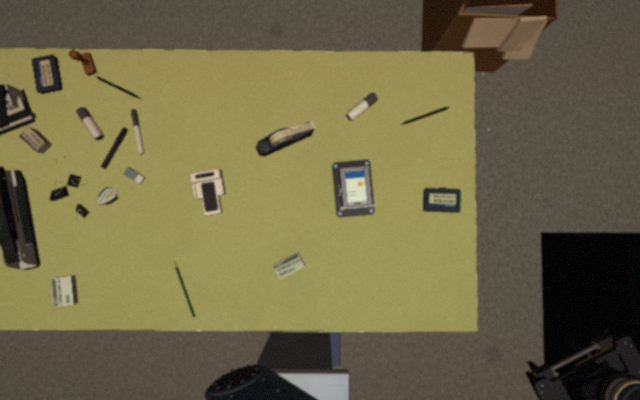

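```bash
python3 - <<'E'
import cv2,numpy as np
t=cv2.imread("pics/top0.png"); s=cv2.imread("pics/scene0.png")
a=cv2.resize(t[150:225,315:390],None,fx=7,fy=7,interpolation=cv2.INTER_CUBIC)
b=cv2.resize(t[160:225,175:240],None,fx=7,fy=7,interpolation=cv2.INTER_CUBIC)
cv2.imwrite("pics/a.png",a);cv2.imwrite("pics/b.png",b)
c=cv2.resize(s[165:225,280:355],None,fx=8,fy=8,interpolation=cv2.INTER_CUBIC)
d=cv2.resize(s[240:285,205:280],None,fx=8,fy=8,interpolation=cv2.INTER_CUBIC)
cv2.imwrite("pics/c.png",c);cv2.imwrite("pics/d.png",d)
E
```

```text
(no output)
```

View pics/a.png

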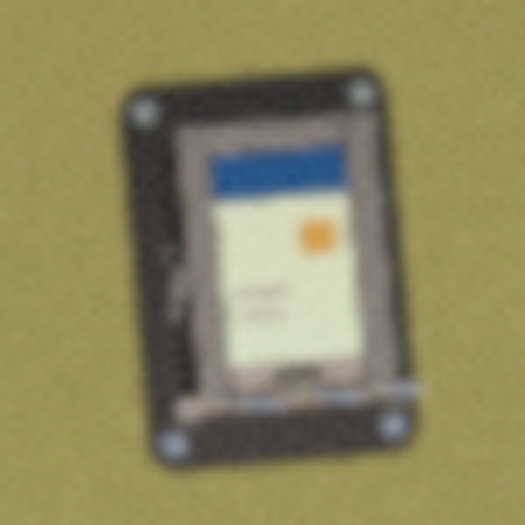

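View pics/b.png

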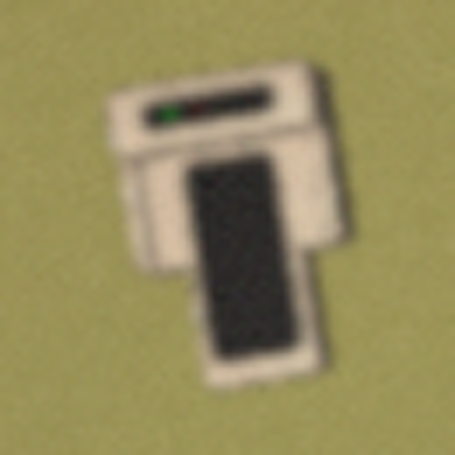

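View pics/c.png

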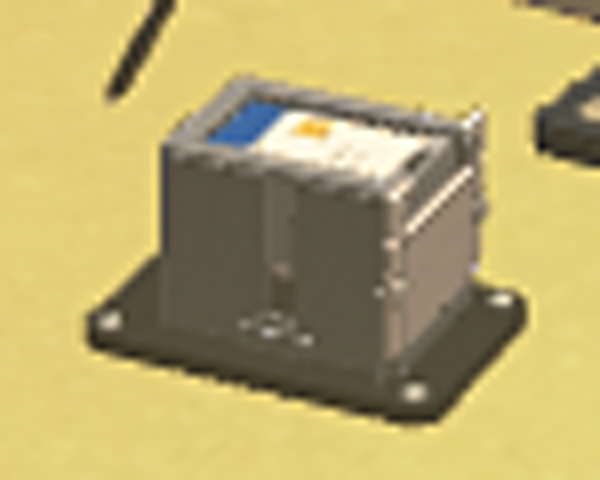

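View pics/d.png

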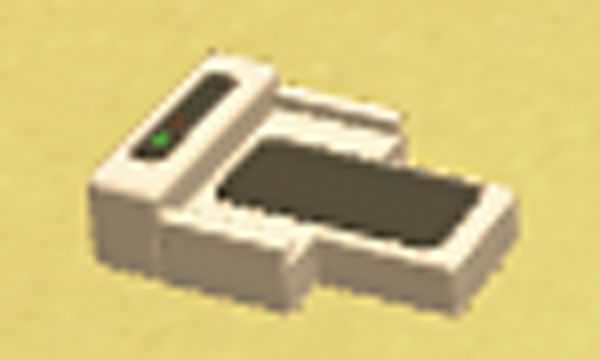

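```bash
cat > h.py <<'E'
import cv2,numpy as np
from rig import robot,camera,camera_model
M={n:camera_model(n) for n in("scene","top")}
def ray(n,uv):
    K=M[n]["K"];T=M[n]["world_to_cam"];uv=np.atleast_2d(uv).astype(float)
    d=np.stack([(uv[:,0]-K[0,2])/K[0,0],-(uv[:,1]-K[1,2])/K[1,1],-np.ones(len(uv))],1)
    R=T[:3,:3];return -R.T@T[:3,3], d@R
def onz(n,uv,z):
    c,d=ray(n,uv);return c+d*((z-c[2])/d[:,2])[:,None]
def tri(u1,u2):
    c1,d1=ray("top",u1);c2,d2=ray("scene",u2);A=np.stack([d1[0],-d2[0]],1)
    s,r,*_=np.linalg.lstsq(A,c2-c1,rcond=None);p=c1+s[0]*d1[0];q=c2+s[1]*d2[0]
    return (p+q)/2,np.linalg.norm(p-q)
def proj(n,p):
    K=M[n]["K"];T=M[n]["world_to_cam"];p=np.atleast_2d(p);c=p@T[:3,:3].T+T[:3,3]
    return np.stack([K[0,0]*c[:,0]/-c[:,2]+K[0,2],K[1,1]*-c[:,1]/-c[:,2]+K[1,2]],1)
E
python3 - <<'E'
from h import *
t=cv2.imread("pics/top0.png");s=cv2.imread("pics/scene0.png")
def comp(im,roi,f,up=6):
    x0,x1,y0,y1=roi;c=cv2.resize(im[y0:y1,x0:x1],None,fx=up,fy=up,interpolation=cv2.INTER_CUBIC)
    h=cv2.cvtColor(c,cv2.COLOR_BGR2HSV);m=f(h).astype(np.uint8)*255
    n,l,st,ce=cv2.connectedComponentsWithStats(m);o=[]
    for i in range(1,n):
        if st[i,4]>60: 
            cn=max(cv2.findContours((l==i).astype(np.uint8),cv2.RETR_EXTERNAL,cv2.CHAIN_APPROX_NONE)[0],key=len)
            cv=lambda p:(np.asarray(p,float)+.5)/up-.5+[x0,y0]
            o.append((st[i,4],cv(ce[i]),cv(cn[:,0]),cv(cv2.boxPoints(cv2.minAreaRect(cn)))))
    return sorted(o,key=lambda a:-a[0]),m
R=(315,390,150,225)
def show(tag,o,n,z):
    for a in o[:6]:
        p=onz(n,a[3],z)
        print(tag,a[0],"c",a[1].round(2),onz(n,a[1],z)[0].round(4),"box",p[:,:2].round(4).tolist())
f_base=lambda h:(h[...,2]<105)
blue=lambda h:(h[...,0]>95)&(h[...,0]<125)&(h[...,1]>120)
orange=lambda h:(h[...,0]>8)&(h[...,0]<22)&(h[...,1]>140)&(h[...,2]>150)
yel=lambda h:~((h[...,1]>90)&(h[...,0]>20)&(h[...,0]<35))
for nm,im,roi in(("top",t,R),("scene",s,(280,355,165,225))):
    for tag,f,z in(("blue",blue,.0795),("orange",orange,.0795),("notyellow",yel,.008)):
        o,m=comp(im,roi,f);show(nm+tag,o[:3],nm,z);cv2.imwrite(f"pics/m_{nm}_{tag}.png",m)
for nm,im,roi in(("top",t,(175,240,160,225)),("scene",s,(205,280,240,285))):
    for tag,f,z in(("dnoty",yel,.02),("ddark",lambda h:(h[...,2]<(85 if nm=="top" else 95))&(h[...,1]<120),.02)):
        o,m=comp(im,roi,f);show(nm+tag,o[:3],nm,z);cv2.imwrite(f"pics/m_{nm}_{tag}.png",m)
E
python3 -c "
import cv2,numpy as np
L=[cv2.copyMakeBorder(cv2.resize(cv2.imread('pics/m_%s.png'%k),(260,260)),2,2,2,2,0,value=(0,0,255)) for k in('top_notyellow','top_blue','top_dnoty','scene_notyellow','scene_dnoty','scene_ddark')]
cv2.imwrite('pics/ms.png',np.vstack([np.hstack(L[:3]),np.hstack(L[3:])]))"
```

```text
topblue 3051 c [354.34 174.14] [ 0.6678 -0.1645  0.0795] box [[0.6719, -0.1415], [0.6761, -0.186], [0.6638, -0.1871], [0.6596, -0.1426]]
toporange 220 c [359.92 183.3 ] [ 0.645  -0.1784  0.0795] box [[0.648, -0.1751], [0.6481, -0.1817], [0.6418, -0.1817], [0.6418, -0.1751]]
topnotyellow 75250 c [352.94 188.28] [ 0.6386 -0.1669  0.008 ] box [[0.7088, -0.1085], [0.719, -0.2175], [0.5704, -0.2303], [0.5603, -0.122]]
sceneblue 769 c [310.52 180.1 ] [ 0.6709 -0.1688  0.0795] box [[0.6762, -0.1504], [0.6809, -0.1972], [0.6649, -0.1844], [0.6607, -0.1384]]
sceneorange 126 c [318.81 180.72] [ 0.6471 -0.1784  0.0795] box [[0.6489, -0.1732], [0.6536, -0.1823], [0.6451, -0.1843], [0.6404, -0.1752]]
scenenotyellow 53715 c [319.61 195.26] [ 0.6656 -0.2169  0.008 ] box [[0.7028, -0.1026], [0.835, -0.3568], [0.634, -0.368], [0.5362, -0.1226]]
scenenotyellow 2314 c [351.19 179.8 ] [ 0.6329 -0.3757  0.008 ] box [[0.6717, -0.4159], [0.6481, -0.4307], [0.6046, -0.344], [0.627, -0.33]]
scenenotyellow 622 c [297.   170.32] [ 0.8338 -0.3439  0.008 ] box [[0.8168, -0.2913], [0.8584, -0.3971], [0.849, -0.3939], [0.8081, -0.2886]]
topdnoty 43294 c [208.19 189.45] [0.632  0.2174 0.02  ] box [[0.6771, 0.2713], [0.6924, 0.1855], [0.5727, 0.1628], [0.5575, 0.2481]]
topddark 11160 c [209.18 196.27] [0.6139 0.2144 0.02  ] box [[0.6471, 0.2365], [0.6523, 0.2056], [0.5809, 0.1926], [0.5757, 0.2233]]
topddark 1321 c [204.77 174.75] [0.671  0.2274 0.02  ] box [[0.6708, 0.2516], [0.6778, 0.2072], [0.6709, 0.206], [0.664, 0.2504]]
scenednoty 40732 c [240.82 264.29] [0.6289 0.2259 0.02  ] box [[0.6672, 0.2827], [0.7336, 0.1749], [0.5798, 0.1628], [0.5298, 0.2669]]
sceneddark 8192 c [248.14 263.82] [0.6149 0.215  0.02  ] box [[0.6477, 0.238], [0.6672, 0.2068], [0.5835, 0.192], [0.5667, 0.223]]
sceneddark 1027 c [227.88 253.91] [0.6849 0.2077 0.02  ] box [[0.685, 0.2323], [0.6933, 0.183], [0.683, 0.1875], [0.6751, 0.2363]]
```

View pics/ms.png

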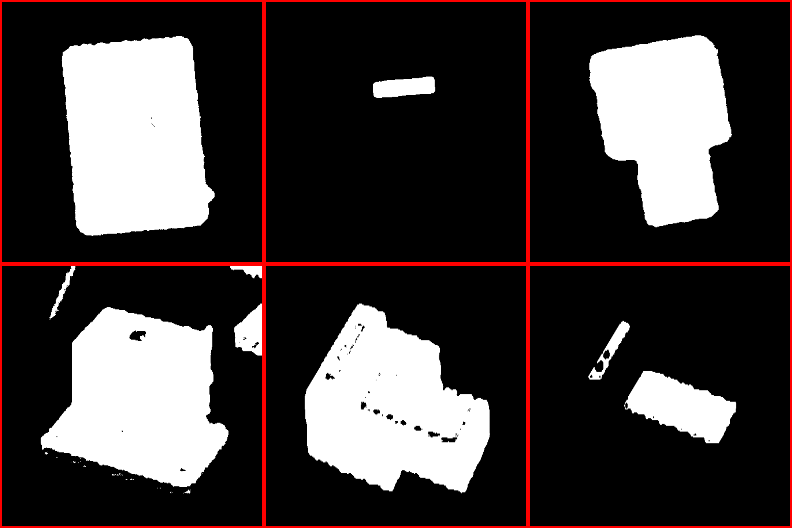

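```bash
python3 - <<'E'
from h import *
t=cv2.imread("pics/top0.png");s=cv2.imread("pics/scene0.png")
up=6
def cont(im,roi,f):
    x0,x1,y0,y1=roi;c=cv2.resize(im[y0:y1,x0:x1],None,fx=up,fy=up,interpolation=cv2.INTER_CUBIC)
    h=cv2.cvtColor(c,cv2.COLOR_BGR2HSV);m=f(h).astype(np.uint8)
    cn=max(cv2.findContours(m,cv2.RETR_EXTERNAL,cv2.CHAIN_APPROX_NONE)[0],key=cv2.contourArea)
    return (cn[:,0]+.5)/up-.5+[x0,y0]
yel=lambda h:~((h[...,1]>90)&(h[...,0]>20)&(h[...,0]<35))
bright=lambda h:(h[...,2]>150)&(h[...,1]<100)
def loc(p,o,yaw):
    c,s_=np.cos(yaw),np.sin(yaw);d=p[:,:2]-o;return np.stack([d[:,0]*c+d[:,1]*s_,-d[:,0]*s_+d[:,1]*c],1)
def edge(q,ax,val,lo,hi,tol=.006):
    k=(abs(q[:,ax]-val)<tol)&(q[:,1-ax]>lo)&(q[:,1-ax]<hi)
    if k.sum()<10:return None
    p=np.polyfit(q[k,1-ax],q[k,ax],1);return k.sum(),round(1000*np.polyval(p,(lo+hi)/2),2),"slope deg",round(np.degrees(np.arctan(p[0])),2)
# dock
o=np.array([.617,.215]);yaw=np.radians(10.3)
for f,nm in((yel,"noty"),):
  c=cont(t,(175,240,160,225),f)
  for z in(0.02,.0,.026,.034):
    q=loc(onz("top",c,z),o,yaw)
    print(nm,"z",z,"tongue end",edge(q,0,-.045,-.015,.015),"L",edge(q,1,.022,-.035,-.005),"R",edge(q,1,-.022,-.035,-.005))
    print("   bodyL",edge(q,1,.039,.012,.04),"R",edge(q,1,-.039,.012,.04,.009),"shoulderL",edge(q,0,.003,.028,.034),"shoulderR",edge(q,0,.003,-.034,-.028),"headback",edge(q,0,.073,-.03,.03,.02))
dark=lambda h:(h[...,2]<85)&(h[...,1]<120)
for n,im,roi,th in(("top",t,(175,240,160,225),85),("scene",s,(205,280,240,285),95)):
  c=cont(im,roi,lambda h:(h[...,2]<th)&(h[...,1]<120)); q=loc(onz(n,c,.02),o,yaw)
  print(n,"pad L/R",edge(q,1,.015,-.03,.02),edge(q,1,-.015,-.03,.02),"ends",edge(q,0,-.037,-.01,.01),edge(q,0,.035,-.01,.01))
c=cont(s,(205,280,240,285),yel)
for z in (0,.02):
  q=loc(onz("scene",c,z),o,yaw)
  print("scene z",z,"tongue end",edge(q,0,-.045,-.015,.015,.01),"L",edge(q,1,.022,-.035,-.005,.01),"R",edge(q,1,-.022,-.035,-.005))
# dispenser
o=np.array([.6356,-.170]);yaw=np.radians(5.3)
c=cont(t,(315,390,150,225),yel);q=loc(onz("top",c,.008),o,yaw)
print("base",edge(q,0,.079,-.04,.04),edge(q,0,-.071,-.04,.04),edge(q,1,.052,-.03,.06),edge(q,1,-.052,-.03,.06))
card=lambda h:((h[...,2]>185)&(h[...,1]<75))|((h[...,0]>95)&(h[...,0]<125)&(h[...,1]>120))
c=cont(t,(315,390,150,225),card);q=loc(onz("top",c,.0795),o,yaw)
print("card",edge(q,0,.0395,-.02,.02),edge(q,0,-.035,-.02,.02),edge(q,1,.024,-.03,.03),edge(q,1,-.024,-.03,.03))
# screws
x0,y0=315,150
g=cv2.resize(t[150:225,315:390],None,fx=up,fy=up,interpolation=cv2.INTER_CUBIC);h=cv2.cvtColor(g,cv2.COLOR_BGR2HSV)
m=((h[...,2]>125)&(h[...,1]<80)).astype(np.uint8);n,l,st,ce=cv2.connectedComponentsWithStats(m)
S=[(ce[i]+.5)/up-.5+[x0,y0] for i in range(1,n) if 60<st[i,4]<900]
P=onz("top",np.array(S),.009);print(np.c_[S,P[:,:2]].round(4));
for a in ((354.34,174.14),(310.52,180.10)),((359.92,183.3),(318.81,180.72)),((209.18,196.27),(248.14,263.82)):
    print("tri",[x if np.isscalar(x) else x.round(4) for x in tri(*a)])
E
```

```text
noty z 0.02 tongue end None L (np.int64(75), np.float64(22.83), 'slope deg', np.float64(3.29)) R (np.int64(65), np.float64(-25.73), 'slope deg', np.float64(-1.06))
   bodyL (np.int64(62), np.float64(41.8), 'slope deg', np.float64(-0.48)) R (np.int64(63), np.float64(-42.16), 'slope deg', np.float64(-0.72)) shoulderL None shoulderR None headback (np.int64(135), np.float64(68.48), 'slope deg', np.float64(0.61))
noty z 0.0 tongue end (np.int64(47), np.float64(-50.75), 'slope deg', np.float64(0.07)) L None R (np.int64(66), np.float64(-20.23), 'slope deg', np.float64(-0.56))
   bodyL None R (np.int64(61), np.float64(-37.06), 'slope deg', np.float64(-1.34)) shoulderL None shoulderR None headback (np.int64(132), np.float64(72.18), 'slope deg', np.float64(0.89))
noty z 0.026 tongue end None L (np.int64(78), np.float64(21.13), 'slope deg', np.float64(5.47)) R (np.int64(61), np.float64(-27.28), 'slope deg', np.float64(-0.22))
   bodyL (np.int64(62), np.float64(39.75), 'slope deg', np.float64(-0.5)) R (np.int64(63), np.float64(-43.68), 'slope deg', np.float64(-0.54)) shoulderL None shoulderR Non
[... 1566 characters left out ...]
lope deg', np.float64(0.43))
card None (np.int64(97), np.float64(-34.76), 'slope deg', np.float64(-0.79)) (np.int64(140), np.float64(24.69), 'slope deg', np.float64(-2.48)) (np.int64(125), np.float64(-19.99), 'slope deg', np.float64(1.25))
[[ 3.663049e+02  1.629478e+02  7.071000e-01 -2.026000e-01]
 [ 3.350793e+02  1.656382e+02  6.993000e-01 -1.187000e-01]
 [ 3.707795e+02  2.102925e+02  5.799000e-01 -2.147000e-01]
 [ 3.395152e+02  2.131061e+02  5.718000e-01 -1.312000e-01]]
tri [array([ 0.6677, -0.1641,  0.0821]), np.float64(0.000524630742354596)]
tri [array([ 0.6458, -0.1779,  0.08  ]), np.float64(0.0017661721116720582)]
tri [array([0.6144, 0.2148, 0.02  ]), np.float64(0.0011506525017323157)]
```

```bash
python3 - <<'E'
from h import *
o=np.array([.617,.215]);yaw=np.radians(10.3)
def L(p):
    d=p[:,:2]-o;c,s=np.cos(yaw),np.sin(yaw);return (np.stack([d[:,0]*c+d[:,1]*s,-d[:,0]*s+d[:,1]*c],1)*1000).round(1)
cr=lambda pts,k,x0,y0:(np.array(pts,float)+.5)/k-.5+[x0,y0]
S=lambda p,z:print("scene",z,L(onz("scene",cr(p,8,205,240),z)).tolist())
T=lambda p,z:print("top",z,L(onz("top",cr(p,7,175,160),z)).tolist())
S([(518,190),(455,265)],.02);S([(458,313),(515,235)],0)
S([(160,205)],.02);S([(160,208),(300,245),(280,90),(402,115)],.026); S([(92,188),(162,203),(278,72),(212,52)],.034);S([(100,265),(290,312)],0)
T([(208,386),(325,368)],.02);T([(110,98),(312,62),(120,153),(330,125)],.034);T([(142,270),(148,272)],.026)
T([(348,240)],0);T([(325,370)],0)
E
cat > crop.py <<'E'
import sys,cv2
n,a,x0,x1,y0,y1,k,out=sys.argv[1:];im=cv2.imread(a)[int(y0):int(y1),int(x0):int(x1)]
cv2.imwrite(out,cv2.resize(im,None,fx=int(k),fy=int(k),interpolation=cv2.INTER_CUBIC))
E
python3 crop.py x pics/top0.png 180 235 165 220 10 pics/b2.png
```

```text
scene 0.02 [[-49.2, -20.3], [-48.4, 21.1]]
scene 0 [[-47.0, 18.2], [-45.8, -23.7]]
scene 0.02 [[48.5, 26.1]]
scene 0.026 [[43.0, 34.7], [-5.1, 36.1], [40.3, -34.6], [-1.9, -36.0]]
scene 0.034 [[60.7, 42.7], [37.4, 41.9], [39.5, -32.9], [64.4, -35.4]]
scene 0 [[65.3, 36.1], [0.1, 36.0]]
top 0.02 [[-49.1, 20.4], [-50.0, -24.1]]
top 0.034 [[62.5, 35.1], [62.8, -41.4], [41.4, 34.6], [38.3, -44.2]]
top 0.026 [[-2.2, 36.0], [-3.4, 33.9]]
top 0 [[-1.4, -35.3]]
top 0 [[-49.4, -18.6]]
```

View pics/b2.png

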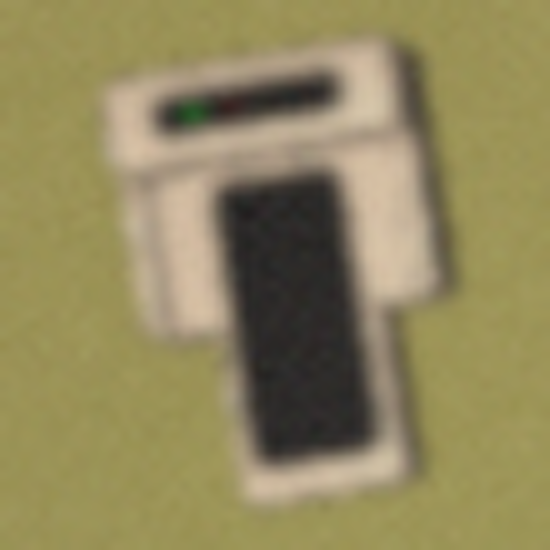

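>>> drive_tool:
  plan:
    - [[0.85,0.97,-0.2,0,0,-0.22],[0.85,0.97,-0.2,0,0,-0.22],[0.85,0.97,-0.2,0,0,-0.22],[0.85,0.97,-0.2,0,0,-0.22],[0.85,0.97,-0.2,0,0,-0.22],[0.85,0.97,-0.2,0,0,-0.22],[0.85,0.97,-0.2,0,0,-0.22],[0.85,0.97,-0.2,0,0,-0.22]]
  grip: 1
  force: 20

```text
time: 1.1
position: [0.4518, -0.3631, 0.3642]
tool_rot: [0.99, 0.14, -0.0, -0.0]
ft_force: [-0.3, -0.4, 0.8]
grip_width: 0.0155
```

>>> drive_tool:
  plan:
    - [[0.85,0.97,-0.5,0,0,-0.22],[0.85,0.97,-0.5,0,0,-0.22],[0.85,0.97,-0.5,0,0,-0.22],[0.85,0.97,-0.5,0,0,-0.22],[0.85,0.97,-0.5,0,0,-0.22],[0.85,0.97,-0.2,0,0,-0.22],[0.85,0.97,-0.2,0,0,-0.22],[0.85,0.97,-0.2,0,0,-0.22]]

```text
time: 2.1
position: [0.6218, -0.1692, 0.2865]
tool_rot: [0.999, 0.049, -0.001, -0.0]
ft_force: [-0.6, -0.6, 0.7]
grip_width: 0.0006
```

```bash
cat > st.py <<'E'
from h import *
from scipy.spatial.transform import Rotation as R
o=robot.get_obs();p=o["position"];r=R.from_quat(o["tool_rot"]).as_matrix()
tip=p+r[:,2]*.182
a=np.radians(5.4);d=tip[:2]-[.6354,-.1671]
b=np.radians(10.2);e=(p+r[:,2]*.164)[:2]-[.613,.214]
print("t",round(o["time"],2),"tcp",p.round(4),"tip",tip.round(4),"zax",r[:,2].round(4),"yaw",np.degrees(np.arctan2(r[1,0],r[0,0])).round(2),"F",o["ft_force"].round(2),"M",o["moment"].round(2),"w",round(o["grip_width"],4))
print("disp local",(1000*np.array([d@[np.cos(a),np.sin(a)],d@[-np.sin(a),np.cos(a)]])).round(1),"dock local",(1000*np.array([e@[np.cos(b),np.sin(b)],e@[-np.sin(b),np.cos(b)]])).round(1))
E
python3 st.py
```

```text
t 2.1 tcp [ 0.6218 -0.1692  0.2865] tip [ 0.6216 -0.1691  0.1045] zax [-1.e-03  4.e-04 -1.e+00] yaw 5.58 F [-0.56 -0.57  0.67] M [ 0.   -0.02 -0.05] w 0.0006
disp local [-13.9  -0.7] dock local [ -59.4 -378.6]
```

```bash
cat > snap.py <<'E'
import sys;from h import *
tag=sys.argv[1]
B={"top":(300,400,150,225),"scene":(270,370,150,225)} if len(sys.argv)<3 or sys.argv[2]=="d" else {"top":(170,270,150,225),"scene":(200,300,220,295)}
L=[]
for n,(x0,x1,y0,y1) in B.items():
    im=camera(n)[:,:,::-1];cv2.imwrite(f"pics/{n}_{tag}.png",im)
    L.append(cv2.resize(im[y0:y1,x0:x1],None,fx=4 if 0 else 5,fy=5,interpolation=cv2.INTER_CUBIC)[:, :])
c=np.vstack(L);cv2.imwrite(f"pics/v_{tag}.png",cv2.resize(c,(int(c.shape[1]*.8),int(c.shape[0]*.8)),interpolation=cv2.INTER_AREA))
E
python3 snap.py 1; python3 st.py
```

```text
t 2.2 tcp [ 0.6226 -0.1674  0.2862] tip [ 0.6225 -0.1672  0.1042] zax [-4.0e-04  1.2e-03 -1.0e+00] yaw 5.81 F [ 0.62 -0.26 -0.12] M [ 0.02 -0.03 -0.01] w 0.0003
disp local [-12.9   1.1] dock local [ -58.2 -376.9]
```

View pics/v_1.png

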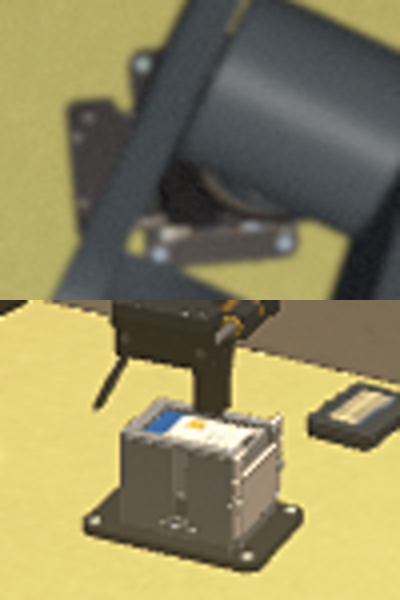

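>>> drive_tool:
  plan:
    - [[0,-0.03,-0.3,0,0,-0.06],[0,0,-0.3,0,0,0],[0,0,-0.25,0,0,0],[0,0,-0.04,0,0,0],[0,0,0,0,0,0]]

```text
time: 2.82
position: [0.6212, -0.1712, 0.2649]
tool_rot: [0.999, 0.046, -0.0, -0.0]
ft_force: [-0.5, 0.9, -0.1]
grip_width: 0.0005
```

```bash
python3 st.py
```

```text
t 2.83 tcp [ 0.6212 -0.1712  0.2649] tip [ 0.6211 -0.1712  0.0829] zax [-1.e-04  1.e-04 -1.e+00] yaw 5.24 F [-0.46  0.9  -0.14] M [ 0.01  0.   -0.05] w 0.0005
disp local [-14.6  -2.7] dock local [ -60.2 -380.5]
```

```bash
cat > avg.py <<'E'
from h import *
from scipy.spatial.transform import Rotation as R
import sys
P=[];F=[];W=[];Y=[]
for i in range(int(sys.argv[1]) if len(sys.argv)>1 else 6):
    camera("top");o=robot.get_obs();P.append(o["position"]);F.append(o["ft_force"]);W.append(o["grip_width"])
    r=R.from_quat(o["tool_rot"]).as_matrix();Y.append(np.degrees(np.arctan2(r[1,0],r[0,0])))
P=np.array(P);m=P.mean(0);a=np.radians(5.4);d=m[:2]-[.6354,-.1671];b=np.radians(10.2);e=m[:2]-[.613,.214]
print("t",round(o["time"],2),"tcp",m.round(4),"sd",P.std(0).round(4),"tipz",(m[2]-.182).round(4),"yaw",np.mean(Y).round(2),"F",np.mean(F,0).round(2),np.std(F,0).round(2),"w",np.mean(W).round(4))
print("disp local",(1000*np.array([d@[np.cos(a),np.sin(a)],d@[-np.sin(a),np.cos(a)]])).round(1),"dock local",(1000*np.array([e@[np.cos(b),np.sin(b)],e@[-np.sin(b),np.cos(b)]])).round(1))
E
python3 avg.py 8
```

```text
t 3.23 tcp [ 0.6214 -0.1709  0.2653] sd [0.     0.0001 0.0001] tipz 0.0833 yaw 5.26 F [-0.3   0.29 -0.  ] [0.59 0.38 0.36] w 0.0006
disp local [-14.3  -2.5] dock local [ -59.9 -380.3]
```

>>> drive_tool:
  plan:
    - [[0,0.1,-0.08,0,0,0],[0,0,-0.06,0,0,0],[0,0,0,0,0,0]]

```text
time: 3.6
position: [0.6215, -0.1682, 0.2622]
tool_rot: [0.999, 0.046, 0.0, 0.0]
ft_force: [-0.2, 0.8, 5.0]
grip_width: 0.0003
```

>>> drive_tool:
  plan:
    - [[0,0,-0.04,0,0,0],[0,0,0,0,0,0]]

```text
time: 3.85
position: [0.6216, -0.1684, 0.2615]
tool_rot: [0.999, 0.046, 0.001, 0.0]
ft_force: [-0.6, 0.2, 5.9]
grip_width: 0.0003
```

```bash
python3 avg.py 3
```

```text
t 4.0 tcp [ 0.6216 -0.1683  0.2615] sd [0. 0. 0.] tipz 0.0795 yaw 5.27 F [-0.55  0.87  5.97] [0.63 0.92 0.34] w 0.0004
disp local [-13.9   0.1] dock local [ -59.3 -377.8]
```

>>> drive_tool:
  plan:
    - [[0,0,-0.09,0,0,0],[0,0,0,0,0,0],[-0.12,-0.011,0,0,0,0],[0,0,0,0,0,0]]

```text
time: 4.5
position: [0.6192, -0.169, 0.2598]
tool_rot: [0.999, 0.046, 0.002, 0.001]
ft_force: [0.9, -0.1, 5.8]
grip_width: 0.0009
```

```bash
python3 avg.py 3
```

```text
t 4.65 tcp [ 0.6192 -0.169   0.2598] sd [0. 0. 0.] tipz 0.0778 yaw 5.27 F [0.21 0.12 6.82] [0.18 0.53 0.38] w 0.0003
disp local [-16.3  -0.3] dock local [ -61.7 -378. ]
```

>>> drive_tool:
  plan:
    - [[-0.1,-0.01,0,0,0,0],[-0.1,-0.01,0,0,0,0],[0,0,0,0,0,0]]

```text
time: 5.03
position: [0.6143, -0.1696, 0.2599]
tool_rot: [0.999, 0.046, 0.002, 0.001]
ft_force: [0.5, 0.6, 7.3]
grip_width: 0.0007
```

```bash
python3 avg.py 3
```

```text
t 5.17 tcp [ 0.6143 -0.1696  0.2598] sd [0. 0. 0.] tipz 0.0778 yaw 5.26 F [ 1.16 -0.05  5.98] [0.3  0.2  0.43] w 0.0004
disp local [-21.2  -0.5] dock local [ -66.7 -377.7]
```

>>> drive_tool:
  plan:
    - [[-0.1,-0.01,0,0,0,0],[-0.1,-0.01,0,0,0,0],[0,0,0,0,0,0]]

```text
time: 5.55
position: [0.6093, -0.17, 0.2599]
tool_rot: [0.999, 0.046, 0.002, 0.001]
ft_force: [0.8, -0.3, 6.4]
grip_width: 0.0005
```

```bash
python3 snap.py 2; python3 avg.py 3
```

```text
t 5.8 tcp [ 0.6093 -0.1701  0.2598] sd [0. 0. 0.] tipz 0.0778 yaw 5.26 F [0.56 0.39 6.33] [0.38 0.28 0.77] w 0.0004
disp local [-26.3  -0.5] dock local [ -71.7 -377.3]
```

View pics/v_2.png

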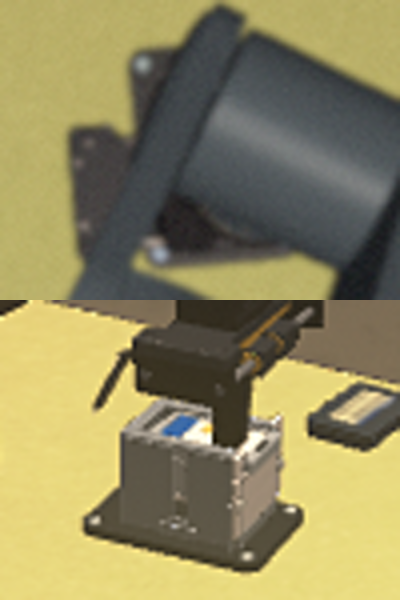

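```bash
python3 crop.py x pics/scene_2.png 290 350 165 215 12 pics/z2.png; cat > blue.py <<'E'
import sys;from h import *
s=cv2.imread(sys.argv[1]);h=cv2.cvtColor(s,cv2.COLOR_BGR2HSV)
m=((h[...,0]>95)&(h[...,0]<125)&(h[...,1]>110)).astype(np.uint8)
m[:160]=0;m[220:]=0;m[:,:290]=0;m[:,355:]=0
n,l,st,ce=cv2.connectedComponentsWithStats(m);i=1+st[1:,4].argmax();print(st[i],ce[i],onz("scene",ce[i],float(sys.argv[2])))
E
python3 blue.py pics/scene0.png .0795;python3 blue.py pics/scene_1.png .0795;python3 blue.py pics/scene_2.png .078
```

```text
[306 178   9   5  26] [310.5        180.19230769] [[ 0.67056235 -0.16813965  0.0795    ]]
[306 178   9   5  26] [310.5        180.19230769] [[ 0.67056235 -0.16813965  0.0795    ]]
[311 179   8   5  24] [314.25       181.16666667] [[ 0.65885444 -0.17098328  0.078     ]]
```

View pics/z2.png

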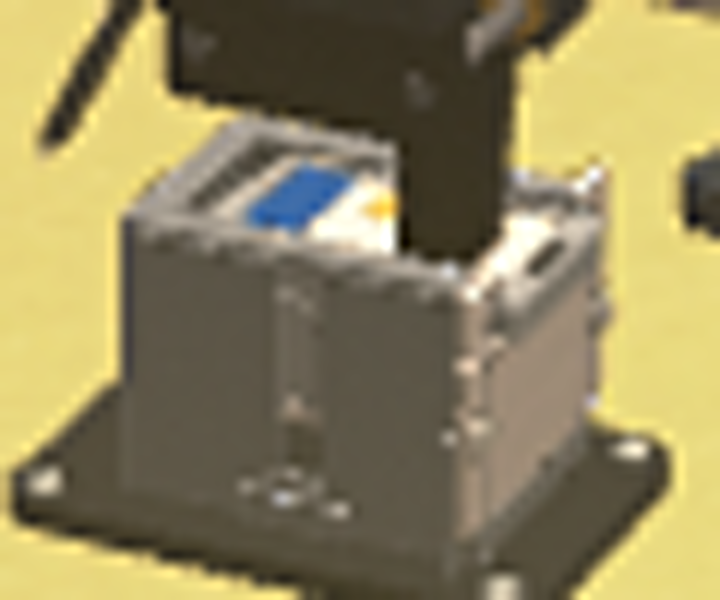

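>>> drive_tool:
  plan:
    - [[-0.1,-0.01,0,0,0,0],[-0.1,-0.01,0,0,0,0],[-0.1,-0.01,0,0,0,0],[-0.1,-0.01,0,0,0,0],[0,0,0,0,0,0]]

```text
time: 6.42
position: [0.5993, -0.1711, 0.2598]
tool_rot: [0.999, 0.046, 0.002, 0.001]
ft_force: [0.4, -0.2, 7.0]
grip_width: 0.0007
```

```bash
python3 snap.py 3; python3 avg.py 2; python3 blue.py pics/scene_3.png .078;python3 crop.py x pics/scene_3.png 290 350 165 215 12 pics/z3.png
```

```text
t 6.62 tcp [ 0.5993 -0.171   0.2598] sd [0. 0. 0.] tipz 0.0778 yaw 5.27 F [ 0.96 -0.5   6.55] [0.35 0.5  0.18] w 0.0004
disp local [-36.3  -0.5] dock local [ -81.7 -376.5]
[314 180   8   5  22] [317.40909091 181.72727273] [[ 0.64862271 -0.17266921  0.078     ]]
```

View pics/z3.png

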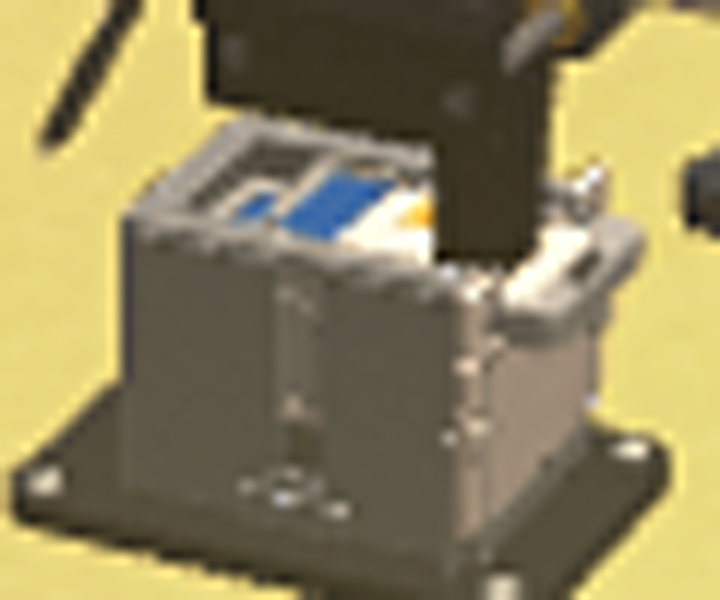

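>>> drive_tool:
  plan:
    - [[0,0,0.3,0,0,0],[0.32,0.03,0.1,0,0,0],[0.32,0.03,0,0,0,0],[0.32,0.03,0,0,0,0],[0.32,0.03,0,0,0,0],[0,0,0,0,0,0]]

```text
time: 7.38
position: [0.631, -0.1675, 0.268]
tool_rot: [0.999, 0.046, 0.0, 0.0]
ft_force: [-0.6, 0.0, -0.6]
grip_width: 0.0006
```

```bash
python3 snap.py 4; python3 avg.py 2; python3 blue.py pics/scene_4.png .08;python3 crop.py x pics/scene_4.png 290 350 165 215 12 pics/z4.png
```

```text
t 7.58 tcp [ 0.63   -0.1676  0.2681] sd [0. 0. 0.] tipz 0.0861 yaw 5.27 F [0.06 0.44 0.88] [0.24 0.06 0.05] w 0.0005
disp local [-5.4  0.1] dock local [ -50.8 -378.5]
[313 181   6   4  12] [315.58333333 182.75      ] [[ 0.64747983 -0.15984266  0.08      ]]
```

View pics/z4.png

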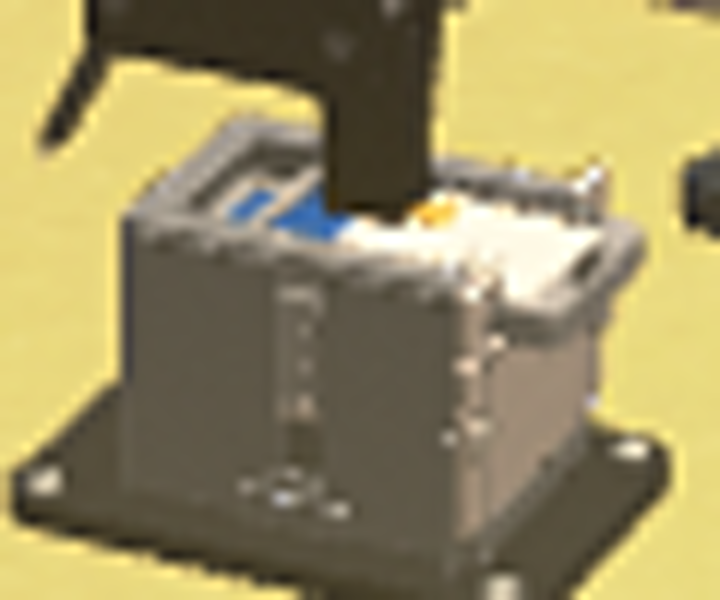

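>>> drive_tool:
  plan:
    - [[0,0,-0.2,0,0,0],[0,0,-0.15,0,0,0],[0,0,-0.05,0,0,0],[-0.12,-0.011,0,0,0,0],[-0.12,-0.011,0,0,0,0],[0,0,0,0,0,0]]

```text
time: 8.32
position: [0.625, -0.1682, 0.2598]
tool_rot: [0.999, 0.046, 0.002, 0.0]
ft_force: [1.1, 1.5, 8.4]
grip_width: 0.0006
```

>>> drive_tool:
  plan:
    - [[-0.12,-0.011,0,0,0,0],[-0.12,-0.011,0,0,0,0],[-0.12,-0.011,0,0,0,0],[0,0,0,0,0,0]]

```text
time: 8.82
position: [0.616, -0.169, 0.2597]
tool_rot: [0.999, 0.046, 0.002, 0.0]
ft_force: [1.1, 1.4, 6.7]
grip_width: 0.0003
```

```bash
python3 snap.py 5; python3 avg.py 2; python3 blue.py pics/scene_5.png .08;python3 crop.py x pics/scene_5.png 290 350 165 215 12 pics/z5.png
```

```text
t 9.03 tcp [ 0.616  -0.169   0.2597] sd [0. 0. 0.] tipz 0.0777 yaw 5.25 F [-0.1   0.9   6.68] [0.37 0.18 0.26] w 0.0006
disp local [-19.4  -0.1] dock local [ -64.8 -377.5]
[310 182   6   2  10] [312.5 182.4] [[ 0.65666727 -0.15699615  0.08      ]]
```

View pics/z5.png

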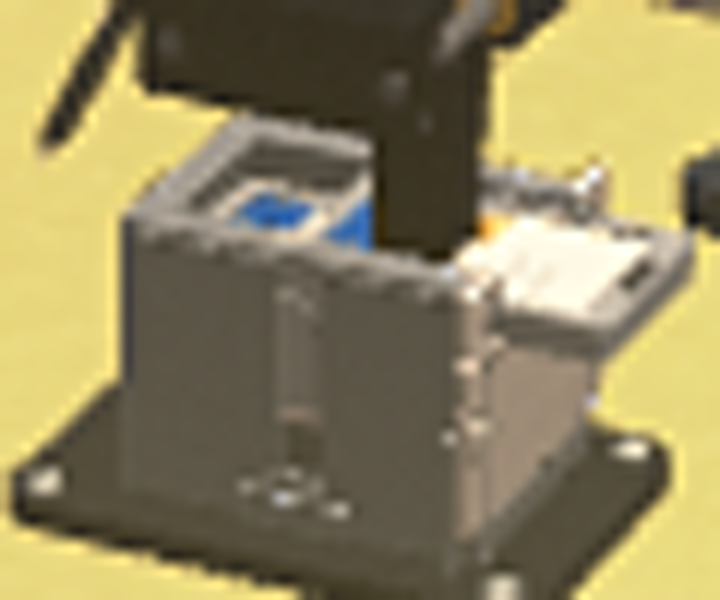

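>>> drive_tool:
  plan:
    - [[0,0,0.5,0,0,0],[0,0,0.8,0,0,0],[-0.4,-0.038,0.7,0,0,0],[-0.5,-0.045,0,0,0,0],[-0.5,-0.045,0,0,0,0],[-0.4,-0.038,0,0,0,0],[0,0,0,0,0,0],[0,0,0,0,0,0]]
  grip: 0

```text
time: 10.02
position: [0.5705, -0.1733, 0.308]
tool_rot: [0.999, 0.046, 0.0, 0.0]
ft_force: [-0.6, -0.1, -0.5]
grip_width: 0.0725
```

```bash
python3 snap.py 6; python3 avg.py 2; python3 crop.py x pics/scene_6.png 290 350 155 215 10 pics/z6.png
```

```text
t 10.22 tcp [ 0.5707 -0.1731  0.3082] sd [0. 0. 0.] tipz 0.1262 yaw 5.28 F [-0.41  0.    0.14] [1.01 0.29 0.52] w 0.0838
disp local [-65.    0.1] dock local [-110.2 -373.5]
```

View pics/z6.png

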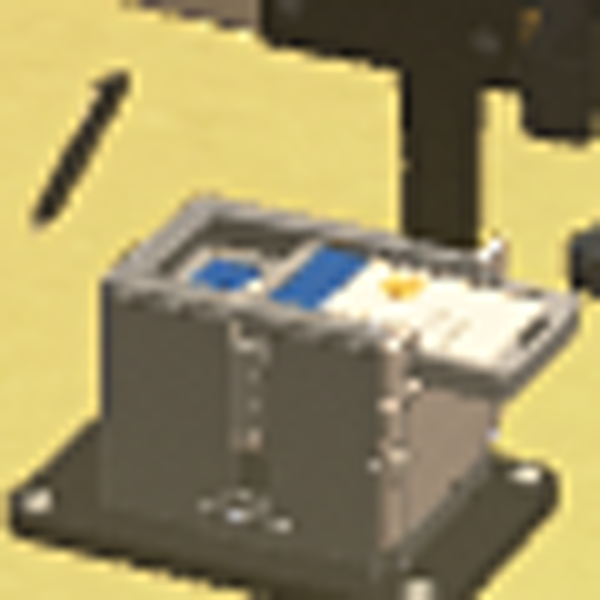

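>>> drive_tool:
  plan:
    - [[0,0,-0.6,0,0,0.02],[0,0,-0.6,0,0,0],[0,0,-0.6,0,0,0],[0,0,-0.6,0,0,0],[0,0,-0.36,0,0,0],[0,0,0,0,0,0]]

```text
time: 10.98
position: [0.5701, -0.1731, 0.2382]
tool_rot: [0.999, 0.047, -0.001, -0.0]
ft_force: [0.3, -0.1, 1.2]
grip_width: 0.0872
```

```bash
python3 snap.py 7; python3 avg.py 2; python3 crop.py x pics/scene_7.png 290 350 155 215 10 pics/z7.png
```

```text
t 11.18 tcp [ 0.5706 -0.1733  0.2398] sd [0.     0.     0.0001] tipz 0.0578 yaw 5.39 F [-0.35 -0.17 -0.21] [0.82 0.56 0.21] w 0.0869
disp local [-65.1  -0. ] dock local [-110.4 -373.6]
```

View pics/z7.png

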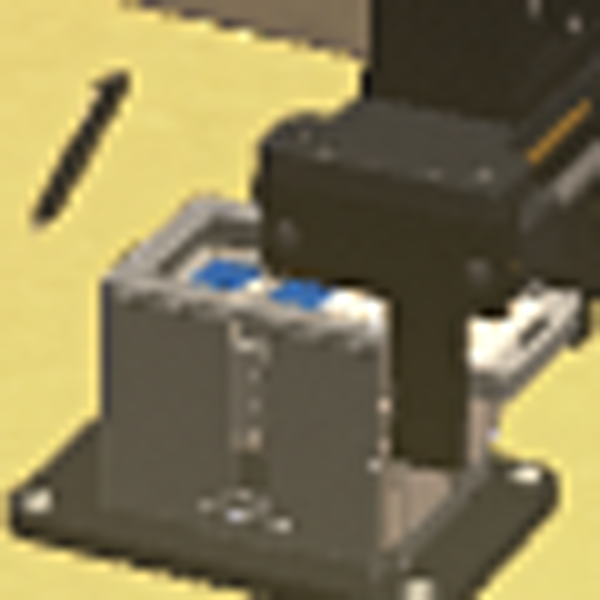

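>>> drive_tool:
  plan:
    - [[0,0,0,0,0,0],[0,0,0,0,0,0],[0,0,0,0,0,0],[0,0,0,0,0,0],[0,0,0,0,0,0],[0,0,0,0,0,0]]
  grip: 1
  force: 25

```text
time: 11.92
position: [0.5704, -0.1734, 0.2394]
tool_rot: [0.999, 0.047, 0.0, 0.0]
ft_force: [-1.3, -1.9, 1.8]
grip_width: 0.0594
```

```bash
python3 avg.py 2
```

```text
t 12.03 tcp [ 0.5704 -0.1734  0.2394] sd [0. 0. 0.] tipz 0.0574 yaw 5.38 F [-0.08 -1.61  1.17] [0.17 0.1  0.36] w 0.0599
disp local [-65.3  -0.1] dock local [-110.5 -373.7]
```

>>> drive_tool:
  plan:
    - [[-0.2,-0.019,0,0,0,0],[-0.3,-0.028,0,0,0,0],[-0.3,-0.028,0,0,0,0],[-0.3,-0.028,0,0,0,0],[0,0,0,0,0,0]]

```text
time: 12.65
position: [0.5415, -0.1756, 0.2389]
tool_rot: [0.999, 0.047, -0.002, -0.001]
ft_force: [-0.1, -0.4, -1.1]
grip_width: 0.0596
```

```bash
python3 avg.py 2
```

```text
t 12.75 tcp [ 0.5416 -0.1756  0.2389] sd [0.0001 0.     0.    ] tipz 0.0569 yaw 5.39 F [-1.52 -1.43 -1.34] [0.09 0.06 0.24] w 0.0595
disp local [-94.2   0.4] dock local [-139.3 -370.8]
```

>>> drive_tool:
  plan:
    - [[-0.3,-0.028,0,0,0,0],[-0.3,-0.028,0,0,0,0],[-0.3,-0.028,0,0,0,0],[-0.3,-0.028,0,0,0,0],[-0.3,-0.028,0,0,0,0],[-0.3,-0.028,0,0,0,0],[0,0,0,0,0,0]]

```text
time: 13.62
position: [0.4969, -0.1799, 0.2393]
tool_rot: [0.999, 0.047, -0.001, -0.0]
ft_force: [0.1, -1.0, -0.8]
grip_width: 0.06
```

```bash
python3 snap.py 8; python3 avg.py 2; python3 crop.py x pics/scene_8.png 290 370 155 215 9 pics/z8.png
```

```text
t 13.82 tcp [ 0.498  -0.18    0.2393] sd [0. 0. 0.] tipz 0.0573 yaw 5.38 F [-0.39  0.71  0.04] [0.45 0.2  0.66] w 0.0595
disp local [-138.    0.] dock local [-183.  -367.5]
```

View pics/z8.png

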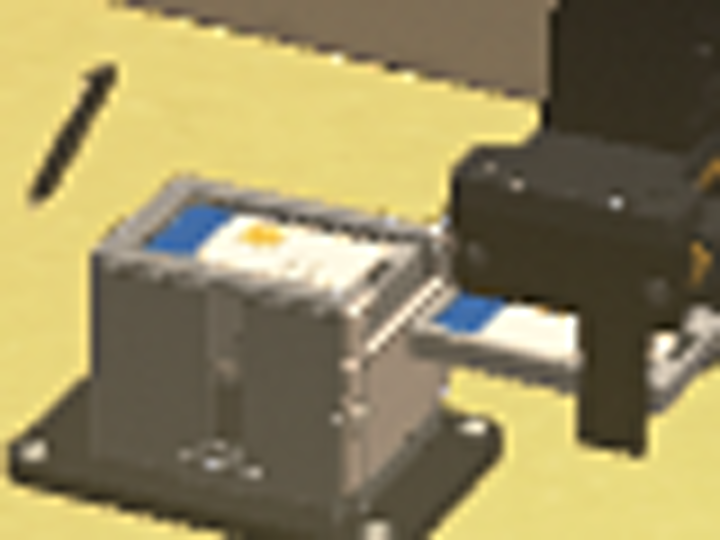

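>>> drive_tool:
  plan:
    - [[-0.2,-0.02,0.3,0,0,0],[0,0,0.7,0,0,0],[0,0.2,0.7,0,0,0],[0.15,0.6,0.3,0,0,0.05],[0.2,0.9,0,0,0,0.05],[0.2,0.95,0,0,0,0.05],[0.2,0.95,0,0,0,0.05],[0.2,0.95,0,0,0,0.05]]

```text
time: 14.82
position: [0.5164, -0.065, 0.2891]
tool_rot: [0.998, 0.06, -0.0, -0.0]
ft_force: [0.2, 0.3, -0.7]
grip_width: 0.0601
```

>>> drive_tool:
  plan:
    - [[0.2,0.95,0,0,0,0.05],[0.2,0.95,0,0,0,0.05],[0.2,0.95,0,0,0,0.05],[0.2,0.95,0,0,0,0.05],[0.2,0.95,0,0,0,0.05],[0.2,0.95,0,0,0,0.05],[0.2,0.95,0,0,0,0.05],[0.2,0.95,0,0,0,0.05]]

```text
time: 15.82
position: [0.5561, 0.125, 0.2891]
tool_rot: [0.997, 0.081, -0.0, -0.0]
ft_force: [0.2, 0.6, -0.0]
grip_width: 0.0597
```

>>> drive_tool:
  plan:
    - [[0.2,0.95,0,0,0,0.05],[0.15,0.9,0,0,0,0.05],[0.1,0.8,0,0,0,0.05],[0.1,0.6,0,0,0,0],[0,0,0,0,0,0],[0,0,0,0,0,0]]

```text
time: 16.58
position: [0.5701, 0.2042, 0.2891]
tool_rot: [0.996, 0.089, -0.0, 0.0]
ft_force: [0.3, -0.1, -0.9]
grip_width: 0.0597
```

```bash
python3 snap.py 9 k; python3 avg.py 2
```

```text
t 16.77 tcp [0.5703 0.2038 0.2893] sd [0. 0. 0.] tipz 0.1073 yaw 10.12 F [ 0.72 -0.12 -0.43] [0.28 0.44 0.14] w 0.0594
disp local [-29.9 375.4] dock local [-43.8  -2.4]
```

View pics/v_9.png

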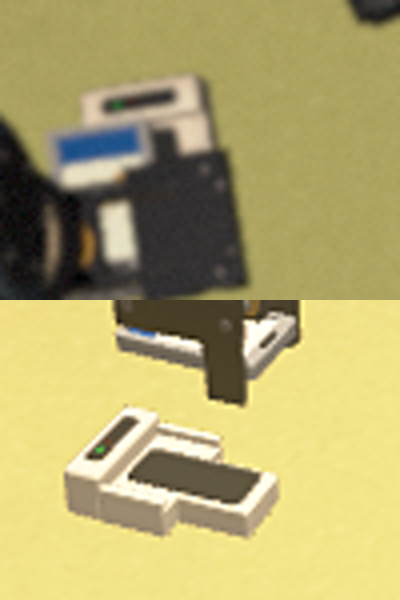

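```bash
cat > bb.py <<'E'
import sys;from h import *
s=cv2.imread(sys.argv[1]);z=float(sys.argv[2]);x0,x1,y0,y1=170,260,150,225;up=6
c=cv2.resize(s[y0:y1,x0:x1],None,fx=up,fy=up,interpolation=cv2.INTER_CUBIC)
h=cv2.cvtColor(c,cv2.COLOR_BGR2HSV);m=((h[...,0]>95)&(h[...,0]<125)&(h[...,1]>120)).astype(np.uint8)
cn=max(cv2.findContours(m,cv2.RETR_EXTERNAL,cv2.CHAIN_APPROX_NONE)[0],key=cv2.contourArea)
M_=cv2.moments(cn);ce=np.array([M_["m10"],M_["m01"]])/M_["m00"]
f=lambda p:(p+.5)/up-.5+[x0,y0]
P=onz("top",f(cv2.boxPoints(cv2.minAreaRect(cn))),z)[:,:2];C=onz("top",f(ce),z)[0,:2]
b=np.radians(10.2);R=np.array([[np.cos(b),np.sin(b)],[-np.sin(b),np.cos(b)]])
print("band centre dock-local mm",(R@(C-[.613,.214])*1000).round(1),"box",((P-[.613,.214])@R.T*1000).round(1).tolist())
E
python3 bb.py pics/top_9.png .1275
```

```text
band centre dock-local mm [18.6 -0.8] box [[25.1, 21.1], [24.3, -22.8], [12.2, -22.7], [13.0, 21.2]]
```

>>> drive_tool:
  plan:
    - [[0,0.06,-0.6,0,0,0],[0,0,-0.7,0,0,0],[0,0,-0.7,0,0,0],[0,0,-0.7,0,0,0],[0,0,-0.6,0,0,0],[0,0,-0.3,0,0,0],[0,0,0,0,0,0]]

```text
time: 17.65
position: [0.5702, 0.206, 0.1986]
tool_rot: [0.996, 0.089, -0.001, 0.0]
ft_force: [0.4, 0.7, -1.0]
grip_width: 0.0598
```

```bash
python3 snap.py 10 k; python3 avg.py 2;python3 bb.py pics/top_10.png .0375; python3 crop.py x pics/scene_10.png 200 280 230 290 9 pics/z10.png; python3 crop.py x pics/top_10.png 175 235 160 220 9 pics/y10.png
```

```text
t 17.85 tcp [0.5706 0.2061 0.1999] sd [0.     0.     0.0001] tipz 0.0179 yaw 10.19 F [ 0.8  -0.07 -0.49] [0.5  0.06 0.29] w 0.0598
disp local [-29.4 377.7] dock local [-43.1  -0.2]
band centre dock-local mm [18.7  1.1] box [[24.9, 22.8], [24.3, -20.7], [12.6, -20.7], [13.2, 22.8]]
```

View pics/z10.png

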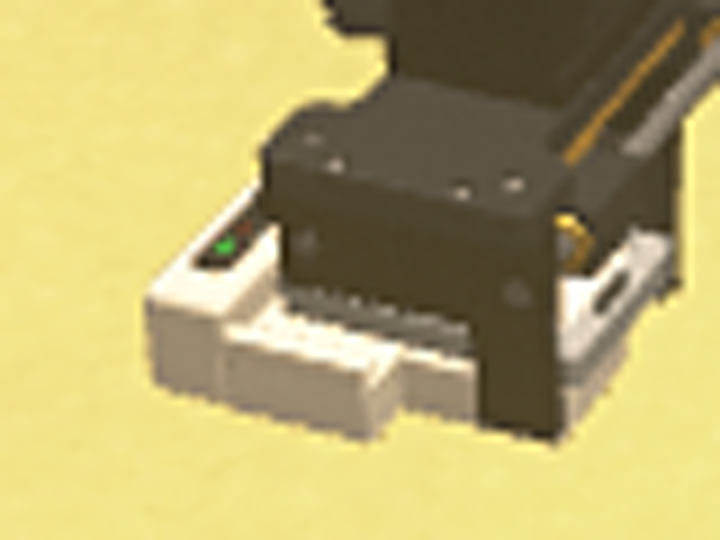

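View pics/y10.png

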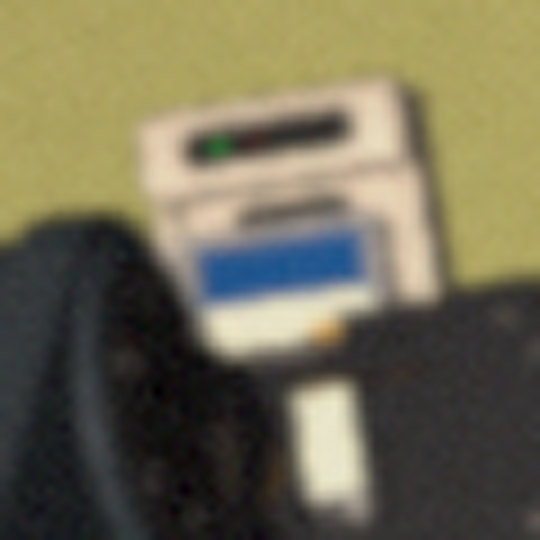

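```bash
python3 - <<'E'
from h import *
cr=lambda p,k,x0,y0:(np.array(p,float)+.5)/k-.5+[x0,y0]
b=np.radians(10.2);R=np.array([[np.cos(b),np.sin(b)],[-np.sin(b),np.cos(b)]])
def show(n,t,s):
    p,e=tri(cr(t,7,175,160),cr(s,8,205,240));print(n,(R@(p[:2]-[.613,.214])*1000).round(1),(p[2]*1000).round(1),"gap",(e*1000).round(1))
show("head LB",(110,98),(92,188));show("head LF",(120,153),(162,203));show("head RF",(330,125),(278,72));show("head RB",(312,62),(212,52))
show("tongue R",(325,368),(518,190));show("tongue L",(208,386),(455,265))
# project expected model points to both original pics for checking
o=np.array([.613,.214])
def w(x,y,z):return np.r_[R.T@(np.array([x,y])/1000)+o,z/1000]
top=cv2.imread("pics/top0.png");sc=cv2.imread("pics/scene0.png")
L=[]
for n,im,roi in(("top",top,(180,235,165,220)),("scene",sc,(205,280,235,290))):
    k=7;x0,x1,y0,y1=roi;c=cv2.resize(im[y0:y1,x0:x1],None,fx=k,fy=k,interpolation=cv2.INTER_CUBIC)
    for (x,y,z) in [(-45,22,20),(-45,-22,20),(3,39,26),(3,-39,26),(3,33,26),(3,-33,26),(45,33,26),(45,-33,26),(45,39,34),(45,-39,34),(-45,-22,0),(-45,22,0),(3,-39,0),(3,39,0)]:
        u=(proj(n,w(x,y,z))[0]-[x0,y0]+.5)*k-.5
        cv2.drawMarker(c,tuple(int(v) for v in u.round()),(0,0,255),cv2.MARKER_CROSS,9,1)
    L.append(c)
h=max(a.shape[0] for a in L);cv2.imwrite("pics/chk.png",np.hstack([cv2.copyMakeBorder(a,0,h-a.shape[0],0,0,0) for a in L])[:, :])
print(L[0].shape,L[1].shape)
E
```

```text
head LB [68.  37.4] 29.3 gap 1.3
head LF [45.8 36.4] 29.2 gap 1.0
head RF [ 45.9 -41.1] 27.6 gap 5.1
head RB [ 69.3 -39.4] 30.8 gap 3.6
tongue R [-44.7 -23. ] 17.9 gap 2.1
tongue L [-44.6  20.9] 19.7 gap 1.0
(385, 385, 3) (385, 525, 3)
```

```bash
python3 -c "
import cv2;a=cv2.imread('pics/chk.png');cv2.imwrite('pics/chk1.png',a[:,:385]);cv2.imwrite('pics/chk2.png',a[:,385:])"
```

```text
(no output)
```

View pics/chk1.png

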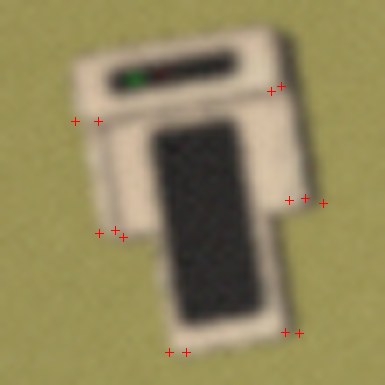

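View pics/chk2.png

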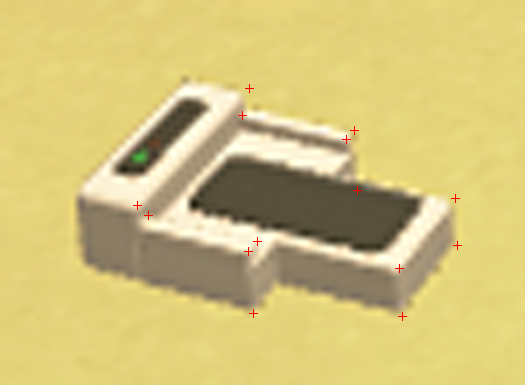

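```bash
python3 - <<'E'
from h import *
b=np.radians(10.2);R=np.array([[np.cos(b),np.sin(b)],[-np.sin(b),np.cos(b)]])
t=cv2.imread("pics/top0.png",0).astype(float)
o=np.array([.613,.214])
# grey profiles across the body (world y' at fixed x') from the top view: mean over x' 12..38 mm
for z in(.026,.0):
    ys=np.arange(-50,50,1.0);acc=[]
    for x in np.arange(12,38,2):
        P=np.array([np.r_[R.T@(np.array([x,y])/1000)+o,z] for y in ys]);u=proj("top",P).astype(np.float32)
        acc.append(cv2.remap(t.astype(np.float32),u[:,0],u[:,1],cv2.INTER_LINEAR)[:,0])
    m=np.mean(acc,0);print("z",z,"body",[(int(y),int(v)) for y,v in zip(ys,m) if abs(y)>16 ])
ys=np.arange(-36,36,1.);acc=[]
for x in np.arange(-36,-8,2):
    P=np.array([np.r_[R.T@(np.array([x,y])/1000)+o,.02] for y in ys]);u=proj("top",P).astype(np.float32)
    acc.append(cv2.remap(t.astype(np.float32),u[:,0],u[:,1],cv2.INTER_LINEAR)[:,0])
print("tongue",[(int(y),int(v)) for y,v in zip(ys,np.mean(acc,0)) if abs(y)>9])
E
```

```text
z 0.026 body [(-50, 141), (-49, 139), (-48, 134), (-47, 128), (-46, 120), (-45, 110), (-44, 102), (-43, 98), (-42, 101), (-41, 109), (-40, 123), (-39, 139), (-38, 155), (-37, 167), (-36, 176), (-35, 182), (-34, 185), (-33, 187), (-32, 188), (-31, 190), (-30, 191), (-29, 193), (-28, 193), (-27, 194), (-26, 193), (-25, 192), (-24, 189), (-23, 183), (-22, 175), (-21, 162), (-20, 146), (-19, 128), (-18, 109), (-17, 90), (17, 148), (18, 163), (19, 173), (20, 181), (21, 186), (22, 188), (23, 190), (24, 190), (25, 189), (26, 188), (27, 184), (28, 180), (29, 174), (30, 168), (31, 162), (32, 161), (33, 162), (34, 165), (35, 168), (36, 170), (37, 169), (38, 164), (39, 159), (40, 153), (41, 147), (42, 143), (43, 141), (44, 140), (45, 140), (46, 141), (47, 141), (48, 141), (49, 141)]
z 0.0 body [(-50, 144), (-49, 144), (-48, 143), (-47, 143), (-46, 142), (-45, 142), (-44, 142), (-43, 140), (-42, 137), (-41, 131), (-40, 124), (-39, 115), (-38, 106), (-37, 99), (-36, 97), (-35, 102), (-34, 112), (-33, 127), (-32, 143), (-31, 158), (-30, 169), (-29, 176), (-28, 182), (-27, 184), (-26, 187), (-25, 1
[... 362 characters left out ...]
, 160), (42, 162), (43, 165), (44, 168), (45, 169), (46, 167), (47, 163), (48, 157), (49, 151)]
tongue [(-36, 144), (-35, 143), (-34, 143), (-33, 142), (-32, 141), (-31, 139), (-30, 135), (-29, 130), (-28, 121), (-27, 113), (-26, 107), (-25, 106), (-24, 109), (-23, 117), (-22, 127), (-21, 135), (-20, 137), (-19, 134), (-18, 127), (-17, 115), (-16, 101), (-15, 86), (-14, 72), (-13, 61), (-12, 55), (-11, 51), (-10, 49), (10, 48), (11, 48), (12, 51), (13, 56), (14, 65), (15, 79), (16, 94), (17, 110), (18, 125), (19, 137), (20, 144), (21, 147), (22, 148), (23, 147), (24, 145), (25, 144), (26, 143), (27, 143), (28, 143), (29, 143), (30, 142), (31, 142), (32, 142), (33, 142), (34, 142), (35, 142)]
```

>>> drive_tool:
  plan:
    - [[0,0,-0.2,0,0,0],[0,0,-0.16,0,0,0],[0,0,0,0,0,0]]

```text
time: 18.23
position: [0.5703, 0.206, 0.19]
tool_rot: [0.996, 0.089, -0.0, 0.0]
ft_force: [0.5, 0.3, -0.6]
grip_width: 0.0597
```

```bash
python3 snap.py 11 k; python3 avg.py 2;python3 bb.py pics/top_11.png .0285; python3 crop.py x pics/top_11.png 175 235 160 220 9 pics/y11.png
```

```text
t 18.43 tcp [0.5702 0.2061 0.1902] sd [0. 0. 0.] tipz 0.0082 yaw 10.19 F [-0.42  0.5  -0.28] [0.01 0.5  1.01] w 0.0595
disp local [-29.8 377.7] dock local [-43.5  -0.2]
band centre dock-local mm [19.   1.3] box [[25.3, 23.3], [24.6, -20.4], [12.9, -20.4], [13.5, 23.3]]
```

View pics/y11.png

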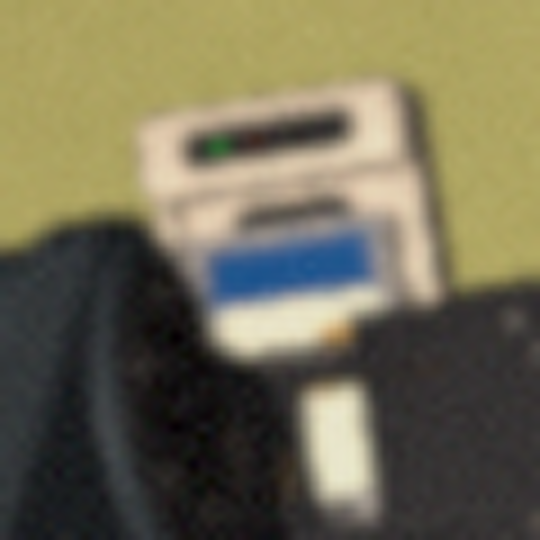

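>>> drive_tool:
  plan:
    - [[0,0,-0.03,0,0,0],[0,0,0,0,0,0],[0,0,0,0,0,0]]

```text
time: 18.8
position: [0.5703, 0.2061, 0.1899]
tool_rot: [0.996, 0.089, 0.0, -0.0]
ft_force: [-1.1, -0.0, 4.1]
grip_width: 0.0601
```

```bash
python3 avg.py 3
```

```text
t 18.95 tcp [0.5703 0.2061 0.1899] sd [0. 0. 0.] tipz 0.0079 yaw 10.19 F [-0.93 -0.99  5.35] [0.45 0.29 0.49] w 0.0597
disp local [-29.7 377.7] dock local [-43.4  -0.2]
```

>>> drive_tool:
  plan:
    - [[0,0,0.02,0,0,0],[0.118,0.021,0,0,0,0],[0.118,0.021,0,0,0,0],[0.118,0.021,0,0,0,0],[0.08,0.014,0,0,0,0],[0,0,0,0,0,0]]

```text
time: 19.7
position: [0.5815, 0.208, 0.19]
tool_rot: [0.996, 0.089, 0.0, -0.0]
ft_force: [-1.5, 0.1, 3.3]
grip_width: 0.0596
```

```bash
python3 avg.py 2
```

```text
t 19.8 tcp [0.5814 0.208  0.19  ] sd [0. 0. 0.] tipz 0.008 yaw 10.19 F [0.36 0.26 3.02] [0.52 0.23 0.02] w 0.0598
disp local [-18.4 378.6] dock local [-32.1  -0.3]
```

>>> drive_tool:
  plan:
    - [[0.04,0.007,0,0,0,0],[0.04,0.007,0,0,0,0],[0,0,0,0,0,0]]

```text
time: 20.18
position: [0.5822, 0.2082, 0.19]
tool_rot: [0.996, 0.089, -0.002, 0.0]
ft_force: [-2.6, -0.1, 5.0]
grip_width: 0.0598
```

```bash
python3 snap.py 12 k; python3 avg.py 2;python3 bb.py pics/top_12.png .0275; python3 crop.py x pics/top_12.png 175 235 160 220 9 pics/y12.png
```

```text
t 20.38 tcp [0.5822 0.2082 0.19  ] sd [0. 0. 0.] tipz 0.008 yaw 10.2 F [-3.68 -1.29  6.05] [0.69 0.56 0.48] w 0.0595
disp local [-17.7 378.6] dock local [-31.4  -0.2]
band centre dock-local mm [30.8  1.6] box [[36.9, 23.8], [36.3, -20.2], [24.7, -20.2], [25.3, 23.8]]
```

View pics/y12.png

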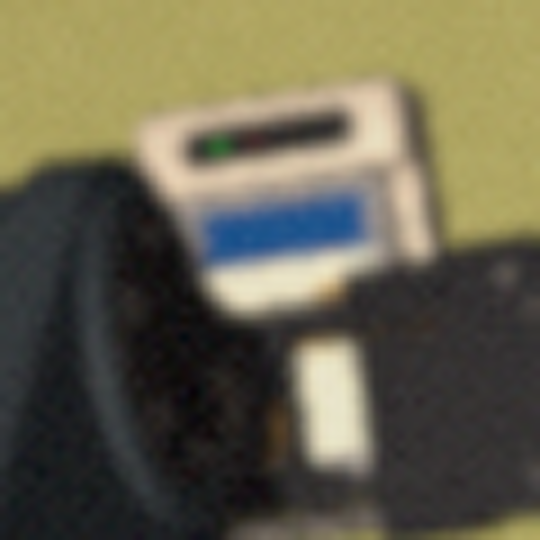

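>>> drive_tool:
  plan:
    - [[0.04,0.007,0,0,0,0],[0.04,0.007,0,0,0,0],[0,0,0,0,0,0]]

```text
time: 20.75
position: [0.5829, 0.2084, 0.1899]
tool_rot: [0.996, 0.089, -0.004, 0.0]
ft_force: [-6.4, -1.7, 8.4]
grip_width: 0.0595
```

```bash
python3 avg.py 2
```

```text
t 20.85 tcp [0.5829 0.2084 0.1899] sd [0. 0. 0.] tipz 0.0079 yaw 10.23 F [-5.9  -1.09  8.35] [0.12 0.16 0.08] w 0.0597
disp local [-16.9 378.7] dock local [-30.6  -0.2]
```

>>> drive_tool:
  plan:
    - [[0,0,0,0,0,0],[0,0,0,0,0,0],[0,0,0,0,0,0],[0,0,0,0,0,0],[0,0,0.4,0,0,0],[0,0,0.7,0,0,0],[0,0,0.8,0,0,0],[-0.6,-0.1,0.8,0,0,0]]
  grip: 0

```text
time: 21.85
position: [0.5712, 0.2063, 0.2599]
tool_rot: [0.996, 0.089, 0.002, -0.0]
ft_force: [-0.5, 0.2, 0.2]
grip_width: 0.0869
```

>>> drive_tool:
  plan:
    - [[-0.8,-0.14,0.4,0,0,0],[-0.8,-0.14,0,0,0,0],[-0.6,-0.1,0,0,0,0],[0,0,0,0,0,0],[0,0,0,0,0,0]]
  grip: 1

```text
time: 22.48
position: [0.5161, 0.1968, 0.2685]
tool_rot: [0.996, 0.089, 0.001, -0.0]
ft_force: [-0.1, 0.4, 0.1]
grip_width: 0.0451
```

```bash
python3 snap.py 13 k; python3 avg.py 2;python3 bb.py pics/top_13.png .0275; python3 crop.py x pics/scene_13.png 200 280 230 290 9 pics/z13.png; python3 crop.py x pics/top_13.png 175 235 160 220 9 pics/y13.png
```

```text
t 22.68 tcp [0.5159 0.1968 0.2677] sd [0.0001 0.     0.0001] tipz 0.0857 yaw 10.18 F [ 0.04 -0.61  0.62] [0.54 0.26 0.04] w 0.0311
disp local [-84.7 373.5] dock local [-98.6   0.2]
band centre dock-local mm [30.9  1.8] box [[36.9, 23.6], [36.7, -19.9], [25.2, -20.0], [25.3, 23.4]]
```

View pics/z13.png

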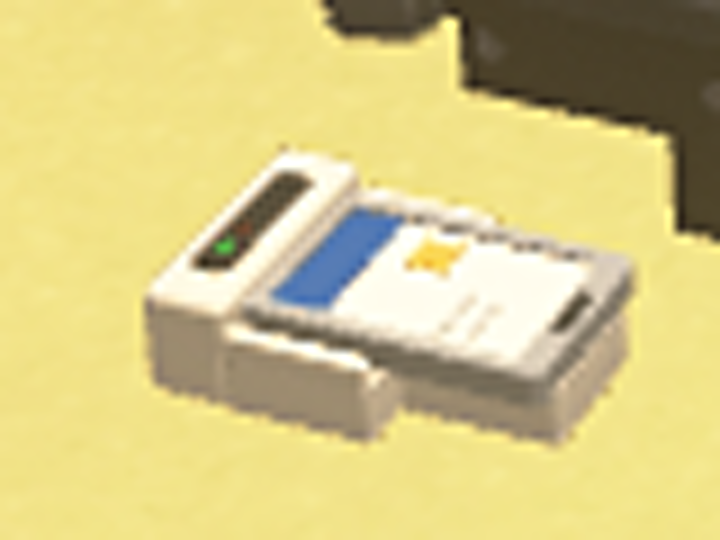

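View pics/y13.png

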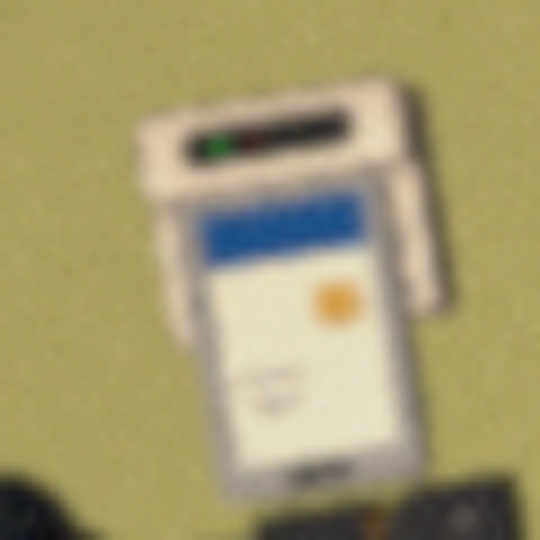

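>>> drive_tool:
  plan:
    - [[0,0.02,-0.6,0,0,0],[0,0,-0.7,0,0,0],[0,0,-0.7,0,0,0],[0,0,-0.5,0,0,0],[0.4,0.07,0,0,0,0],[0.5,0.09,0,0,0,0],[0.4,0.07,0,0,0,0],[0,0,0,0,0,0]]

```text
time: 23.68
position: [0.5491, 0.2031, 0.2057]
tool_rot: [0.996, 0.089, 0.002, -0.0]
ft_force: [-0.2, 0.0, 0.3]
grip_width: 0.0004
```

```bash
python3 avg.py 2; python3 snap.py 14 k;python3 crop.py x pics/scene_14.png 200 280 230 290 9 pics/z14.png
```

```text
t 23.77 tcp [0.5479 0.203  0.2054] sd [0.0003 0.     0.0001] tipz 0.0234 yaw 10.18 F [-0.16 -0.62 -0.57] [0.86 0.09 0.58] w 0.0003
disp local [-52.3 376.7] dock local [-66.    0.7]
```

View pics/z14.png

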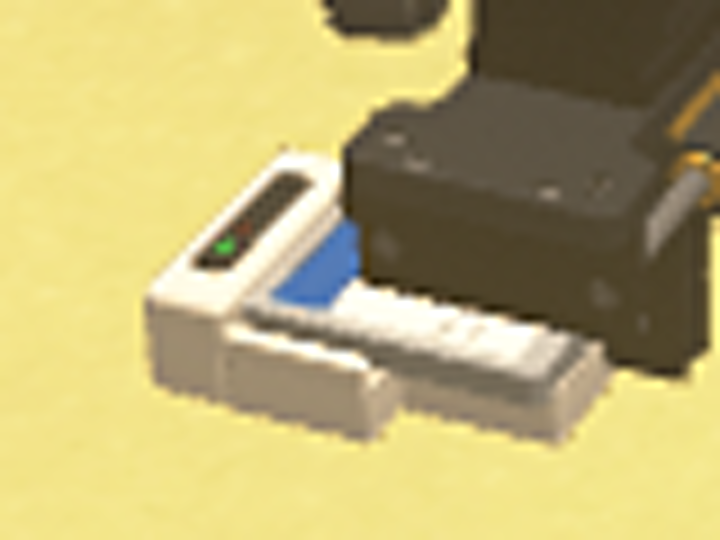

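>>> drive_tool:
  plan:
    - [[0.08,0.014,0,0,0,0],[0.08,0.014,0,0,0,0],[0.04,0.007,0,0,0,0],[0,0,0,0,0,0]]

```text
time: 24.38
position: [0.5527, 0.2038, 0.205]
tool_rot: [0.996, 0.089, 0.0, -0.0]
ft_force: [-0.5, -0.5, 0.1]
grip_width: 0.0003
```

>>> drive_tool:
  plan:
    - [[0.04,0.007,0,0,0,0],[0.04,0.007,0,0,0,0],[0,0,0,0,0,0]]

```text
time: 24.75
position: [0.5548, 0.2042, 0.205]
tool_rot: [0.996, 0.089, 0.0, -0.0]
ft_force: [0.1, 0.2, 0.6]
grip_width: 0.0004
```

>>> drive_tool:
  plan:
    - [[0.04,0.007,0,0,0,0],[0.04,0.007,0,0,0,0],[0,0,0,0,0,0]]

```text
time: 25.12
position: [0.5565, 0.2045, 0.205]
tool_rot: [0.996, 0.089, -0.0, 0.0]
ft_force: [-0.9, -0.3, -0.6]
grip_width: 0.0005
```

>>> drive_tool:
  plan:
    - [[0.04,0.007,0,0,0,0],[0.02,0.003,0,0,0,0],[0,0,0,0,0,0]]

```text
time: 25.5
position: [0.5571, 0.2047, 0.2047]
tool_rot: [0.996, 0.089, -0.002, 0.0]
ft_force: [-4.6, -1.1, 1.7]
grip_width: 0.0006
```

```bash
python3 avg.py 2
```

```text
t 25.6 tcp [0.5572 0.2046 0.2047] sd [0. 0. 0.] tipz 0.0227 yaw 10.19 F [-4.77 -1.42  2.01] [0.1  0.15 0.22] w 0.0001
disp local [-42.9 377.5] dock local [-56.6   0.7]
```

Firm 5 N contact straight away: it is home. A touch more, then retreat and look.

>>> drive_tool:
  plan:
    - [[0.04,0.007,0,0,0,0],[0,0,0,0,0,0],[-0.2,-0.035,0,0,0,0],[-0.5,-0.09,0,0,0,0],[-0.5,-0.09,0.3,0,0,0],[-0.3,-0.05,0.8,0,0,0],[-0.3,-0.3,0.9,0,0,0],[-0.2,-0.6,0.9,0,0,0]]

```text
time: 26.6
position: [0.5082, 0.1759, 0.2787]
tool_rot: [0.996, 0.089, 0.001, -0.0]
ft_force: [0.8, -0.7, -0.2]
grip_width: 0.0004
```

>>> drive_tool:
  plan:
    - [[0,-0.8,0.9,0,0,0],[0,-0.9,0.9,0,0,0],[0,-0.9,0.5,0,0,0],[0,-0.9,0,0,0,0],[0,-0.5,0,0,0,0],[0,0,0,0,0,0],[0,0,0,0,0,0]]

```text
time: 27.48
position: [0.5089, 0.0763, 0.3349]
tool_rot: [0.996, 0.089, -0.0, -0.0]
ft_force: [0.2, 0.5, -0.0]
grip_width: 0.0008
```

```bash
python3 snap.py 15 k; python3 snap.py 16; python3 avg.py 1;python3 bb.py pics/top_15.png .0275; python3 crop.py x pics/scene_15.png 200 350 160 290 5 pics/z15.png; python3 crop.py x pics/top_15.png 175 235 160 220 9 pics/y15.png; python3 blue.py pics/scene_15.png .0795
```

```text
t 27.73 tcp [0.5091 0.0763 0.3348] sd [0. 0. 0.] tipz 0.1528 yaw 10.23 F [-0.01  0.99  0.51] [0. 0. 0.] w 0.0005
disp local [-102.9  254.3] dock local [-126.7 -117.1]
band centre dock-local mm [31.   1.9] box [[36.9, 23.5], [36.8, -19.5], [25.3, -19.7], [25.3, 23.4]]Traceback (most recent call last):
  File "blue.py", line 5, in <module>
    n,l,st,ce=cv2.connectedComponentsWithStats(m);i=1+st[1:,4].argmax();print(st[i],ce[i],onz("scene",ce[i],float(sys.argv[2])))
                                                      ~~~~~~~~~~~~~~~^^
ValueError: attempt to get argmax of an empty sequence
```

View pics/z15.png

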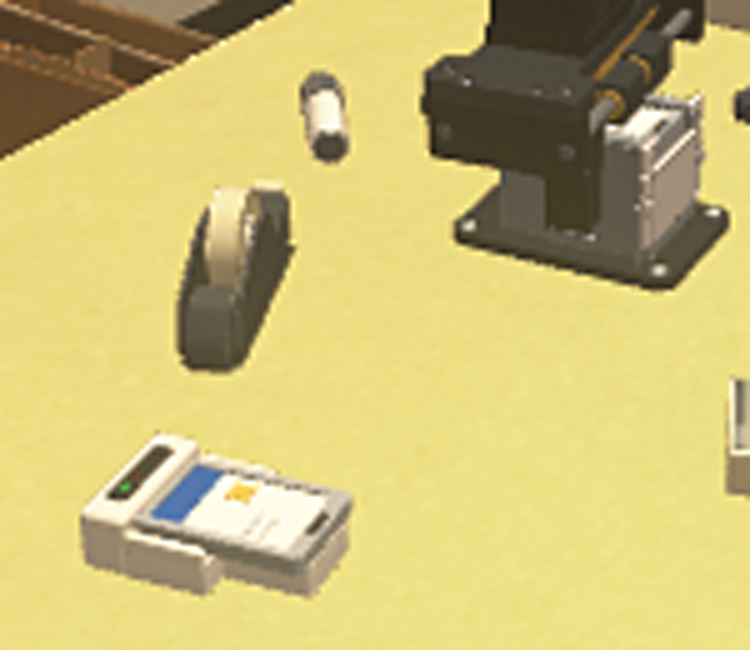

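View pics/y15.png

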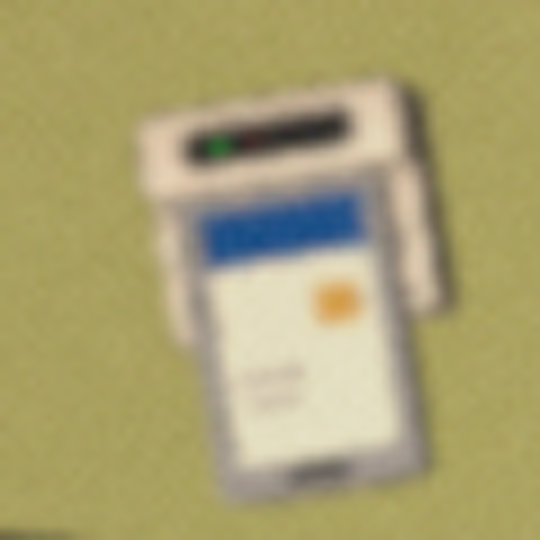

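View pics/top_15.png

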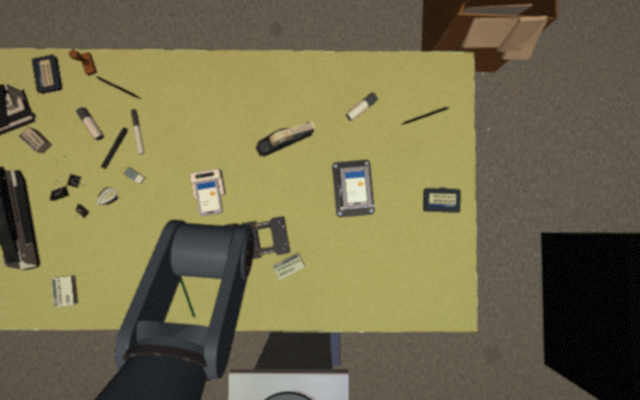

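```bash
python3 - <<'E'
from h import *
for f in("top0","top_15"):
    h=cv2.cvtColor(cv2.imread(f"pics/{f}.png"),cv2.COLOR_BGR2HSV)[150:225,315:390];m=(h[...,0]>95)&(h[...,0]<125)&(h[...,1]>120)
    y,x=np.nonzero(m);print(f,len(x),x.mean()+315,y.mean()+150)
robot.hand_in()
E
```

```text
top0 82 354.4268292682927 174.1219512195122
top_15 86 354.40697674418607 174.2325581395349
the job is handed in; nothing more can be done
```

I docked the top badge face up in the programming dock and handed the job in at about 28 s of the 61 s allowed. No verdict came back.

- **Dispensing:** I pressed the top badge down about 1.7 mm and it slid through the slot on the first try. I pushed its end out about 36 mm in two strokes, gripped its sides with 25 N and drew it clear. The badge below sprang up in its place.
- **Docking:** I laid it on the tongue and pushed it against the dock's head until it stopped at about 6 N. Then I let go and pressed its slot end once more with the closed fingertips. That met a firm stop at about 5 N.

**Last checks:**
- The badge lies flat between the guides against the head, square to it within about 0.3°, and the gripper was clear of everything.
- The next badge's blue band is within 0.1 px of where the first one's was.
- The other things on the worktop look unmoved in the pictures; I did not measure them.

**Disagreements:**
- My dock position from the cameras was uncertain by 1–3 mm. It put the badge's centre about 1.4 mm short of full home, and arm readings put it about 3 mm short. I relied on the hard stop and the pictures instead.
- I estimated the badge to be about 1.4 mm off the dock's centre line, inside the 3 mm play of the guides.
- Triangulation put the dock head about 5 mm lower than the given 34 mm. It played no part in the placing.

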